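# Hang a coated circuit board on the drying rail

## Task

Take the circuit board that has a hook and handle out of the slotted rack, hook it over the free end of the drying rail (a good hand's width, 6 cm or more, from the stop plate), under the ioniser bar. Then slide it along the rail, without lifting it off again, until its hook rests flush against the stop plate, without shifting the plate, and leave it hanging there by itself. Leave the other boards in the rack and the things on the bench where they are.

Things in the scene. Friction and masses are not known exactly. Their poses are not given: they have to be found in the camera images.
- carrier: The one board with a hook and handle, 300 g, rigid. Origin: where the rail's axis lies when it hangs seated; z up, x the way the hook's tip points, y across the hook. Hook of aluminium strip 24 mm wide (y -12..12), 5 mm thick: saddle x -15..15, z 7..12 mm; tip leg x 10..15 down to z=-11; shank x -15..-10 down to z=-41. The rail enters from +x between tip and clamp bar (top z=-39).
- lower_edge (a point): Middle of the carrier's lower edge: carrier frame x=0, z=-132 mm. The green board spans x -56..+44, z -132..-42 mm and is 4 mm thick in y (24 mm over the heat sink at its middle). It stands in a rack slot on this edge and may lean up to 5 degrees sideways. Axes as the carrier's
- grip (a point): Grip point on the axis of the carrier's black handle: carrier frame x=-30, z=+34 mm. The handle is 16 mm across in y, 20 mm deep, 52 mm long; it starts at the saddle (x=-8, z=+8) and leans back 40 degrees from vertical towards -x; this point is 34 mm from its root, 18 mm from its upper end. Axes as the carrier's (not tilted)
- hook_side (a point): Middle of the hook's -y side face: in the carrier's frame y=-12 mm, on the rail axis. This face comes to rest on the stop plate
- rail_mid (a point): Middle of the drying rail, on its axis, 190 mm over the bench: a round steel bar of 14 mm diameter, 340 mm long, polished, along this point's y; x points away from the robot, z up. At its ends (y=-170, +170) arms 12 mm thick (x -10..40, z -11..11) carry it from posts 24 to 46 mm behind it (+x). Its free end is the +y one
- ioniser (a point): Middle of the underside of the white ioniser bar that runs parallel above the rail: 132 mm above the rail's axis, 28 mm deep (x -22..+6 mm from the rail's axis), 32 mm high, 370 mm long. A gripper pointing straight down finds no room under it; one leaning like the handle does
- stop_face (a point): Stop plate, a grey plastic plate clamped on the rail by friction (it gives way at about 6 N): the point on the rail's axis in its +y face. The plate is 6 mm thick, reaches 55 mm towards the robot (-x) and 20 mm away (+x), 45 mm above and 30 mm below the rail's axis. Axes as the rail's. It leaves no room for a finger between the carrier's handle and the plate once the hook touches it
- stand: The rail's stand; origin on the bench below the rail's middle, axes as the rail's
- rack: Black slotted rack on the bench, 124 (x) by 112 (y) mm; origin at the centre of its underside; three slots along its x, at y=-32, 0, +32 mm, 6 mm wide, 26 mm deep, floor at z=8 mm, wall tops at z=34 mm
- board_a: Bare circuit board without hook, 100 x 4 x 78 mm, standing in another slot of the rack; origin 132 mm above its lower edge
- board_b: Bare circuit board without hook, 100 x 4 x 70 mm, standing in the remaining slot; origin 132 mm above its lower edge
- meter: Orange hand meter lying on the bench, 140 x 72 x 34 mm; origin under its centre
- choke: Copper ring choke, 42 mm across, 20 mm high; origin under its centre
- transformer: Small yellow and black transformer, 40 x 36 x 33 mm; origin under its centre
- heatsink: Loose finned aluminium heat sink, 70 x 50 x 30 mm; origin under its centre
- driver: Screwdriver, 150 mm long, lying on the bench behind the rail

How it is judged:
On the way:
1. the carrier is hooked over the rail, seated on it, with its hook 60 mm or more from the stop plate (z of carrier in the frame of rail_mid between -0.003 and 0.003 m and x of carrier in the frame of rail_mid between -0.008 and 0.008 m and contact force between carrier and stand above 0.2 N and y of hook_side in the frame of stop_face above 0.06 m and y of carrier in the frame of rail_mid below 0.17 m), for 0.2 s.
At the end, for the whole second after the job is handed in: The carrier hangs at rest and released on the rail: seated (3 mm in height, 8 mm in x), upright within 0.15 rad, hook side within 2.5 mm of the stop plate, which stands less than 3 mm from its starting place; other boards and bench things less than 20 mm from theirs (z of carrier in the frame of rail_mid between -0.003 and 0.003 m and x of carrier in the frame of rail_mid between -0.008 and 0.008 m and y of hook_side in the frame of stop_face between -0.003 and 0.0025 m and angle between carrier's own z axis and vertical below 0.15 rad and distance of stop_face from where it was at the start of the episode below 0.003 m and linear speed of carrier below 0.01 m/s); the robot touches nothing.
It fails at once if the stop plate is shifted along the rail by 3 mm or more (distance of stop_face from where it was at the start of the episode above 0.003 m).
It fails at once if the carrier is lifted off the rail (8 mm or more) within 50 mm of the stop plate, instead of sliding there (y of hook_side in the frame of stop_face below 0.05 m and z of carrier in the frame of rail_mid above 0.008 m and x of carrier in the frame of rail_mid above -0.03 m).
It fails at once if one of the other boards is displaced from its slot by 20 mm or more (distance of any of board_a, board_b from where it was at the start of the episode above 0.02 m).
It fails at once if a thing on the bench is moved by 20 mm or more (distance of any of meter, choke, transformer, heatsink, driver from where it was at the start of the episode above 0.02 m).
It also fails if it takes over 58 s, if anything falls off the work surface, if the arm or the gripper's body presses on something with over 40 N, if the wrist force passes 120 N, or if a joint passes its speed limit or range.

## Robot

A 6-joint arm with a two-finger parallel gripper is mounted at the origin on the work surface. World frame = base frame: x ahead of the robot, y to its left, z up, the work surface at z = 0. Lengths are in m, angles in rad, forces in N, time in s.
With the tool pointing down it reaches from about 0.325 to 0.775 m from the base axis. Payload 5.5 kg.
Tool frame: the origin (TCP) lies between the finger pads; the fingertips stand 22 mm ahead of it and the grasp point (between the pads) lies 3 mm ahead of it (bot.tip_reach is the distance from the TCP to the fingertips, in m); z points along the fingers, y is the line along which they close (so a half turn about z gives the same grasp; the last joint's range is limited). The gripper opens to 85 mm and grips with 20 to 120 N. Pads are 22 mm wide; open, the fingers measure 114 mm over their backs; the gripper's body (76 mm by 85 mm) begins 54 mm behind the grasp point. The pads swing forward as they close: fully open they stand 13 mm farther back than shut.
Start: joints at [1.205, 0.091, 1.231, -0, 1.82, -0.057], TCP at [0.182, 0.572, 0.253] pointing down, gripper open.
Joint ranges: [-2.87, 2.87], [-0.86, 2.18], [0.17, 2.46], [-1.51, 4.65], [0.06, 2.69], [-2.65, 2.65]. Speed limits (rad/s): [2.57, 2.57, 3.01, 3.14, 3.14, 3.14].

## Interface

Orientations are given as [roll, pitch, yaw] about the fixed x, y, z axes, in that order (R = Rz(yaw) Ry(pitch) Rx(roll)).
In Python, from cell import bot gives the robot as it stands.
- The arm moves only by the tool move_arm, never from a script. Its argument "rows" is a list of rows, each a list of 7 numbers: the closure, from 0 (fully open) to 1 (shut), then the shift along the tool's x, y, z as a fraction of full scale, then the turn, a rotation vector about the tool's x, y, z as a fraction of full scale. A call has exactly 8 rows; each row is the pose to reach, as a shift and turn from the pose commanded when the call began, along the tool's axes at that moment, turning the shorter way round; what a row does not reach only later rows make up. Full scale, the value 1, is 0.2 m for a shift and 360 degrees for a turn. A row lasts 1/12 s, in which the tool goes at most 41.7 mm and 7.16 degrees, less where a joint would pass 70% of its speed; a pose out of reach is approached as far as the arm can. A call with a number of a shift or a turn outside -1 to 1 is refused whole. A call with a gripper value outside its range is refused whole. The fingers move at their own pace and stop on an object; "force" is the grip in N (left out, the last holds). Time passes only in rows, so rows that repeat a pose let the fingers close, or fill a call up. It gives the time, the measured TCP pose, the force, the opening and the grip force at its end, in the units of the state.
- bot.get_state(): the state, without advancing time (a new reading comes with each control period).
- bot.capture(name): name is "side" or "top" or "wrist"; returns a dict with "color" (420x560x3 uint8, red, green, blue), "K" (3x3 intrinsics, pixels), "k1" (the pictures are not rectified: a ray, as slopes to the right and down, at radius r is drawn at 1 + k1 r^2 times it, then the intrinsics apply), "R" (3x3) and "t" (3): a world point X has camera coordinates R X + t; the wrist camera has in their place "tool_from_camera" (4x4, takes a point from camera to tool coordinates, whose origin is the TCP and whose axes are the flange's). Camera axes: x right, y down, z forward; pixel columns grow to the right and rows downward; lengths in m; the calibration is good to about 2 mm. A picture is of the moment at which its call begins: read the wrist's pose just before it. There is no depth.
- bot.finish_job(): hands the job in; it is judged then, once.
Trained networks look in a picture, given as the dict that the camera call returned (one of the last four; its "shot" number tells which), for a name from the list of things; names that differ only in an ending like _2 or _b are one class to them, and where a whole thing is asked for, a point or a joint stands for the part that bears it (a point fixed in the world has none). Each returns a list of dicts, best first, with "conf" (0 to 1); they miss things now and then, are a little off and sometimes report something else, mostly with a low value. They report only what shows in the picture. A call takes as long as a camera call.
- bot.search_frame(name, picture): "uv" ([column, row] in pixels, amid what is visible of it).
- bot.tip_of(name, picture): "uv" ([column, row] in pixels: a listed point, or the origin of a listed thing).
The state is a dict: "time_s": time; "joint_positions": joint angles; "joint_vel": joint speeds; "joint_torque": joint torques, N m; "tool_pos": TCP position; "ee_rot": TCP orientation; "ft_force": force on the tool from outside, world axes, zero at the start; "moment": the same for the moment, N m; "finger_gap": finger opening in m; "grasp_force": force on a finger pad.
Only numpy, scipy, OpenCV 4.12 (cv2) and the standard library are available. Lean on these libraries where they do the work, as an engineer would, in place of code of your own. Each camera call takes 0.05 s, during which the arm holds its last target. There are 200 camera calls.

## Working session

There is one attempt and no reset: what is moved stays moved. The work goes in short steps, Python scripts to look and compute and a tool call to move; the robot and the scene stay as the last step left them, time stands still between calls to the robot, and variables do not carry over. Pictures are saved under pics/ and viewed, at most 10 in all, crops included, and the job is handed in when it is done.

Besides the shell and the picture viewer there is one more tool, called after "Emit:" in YAML: its name, and indented under it one key for each argument. move_arm: Moves the arm, as the interface text tells. Shift numbers are shares of 0.2 m and turn numbers shares of 360 degrees, none past 1 either way. Its arguments: {"type":"object","properties":{"rows":{"type":"array"},"force":{"type":"number"}},"required":["rows"]}

```bash
mkdir -p pics && ls && cat > h.py <<'E'
import numpy as np, cv2
from scipy.optimize import least_squares
from scipy.spatial.transform import Rotation as Rn
from cell import bot
def shot(n):
    s=bot.get_state() if n=="wrist" else None
    p=bot.capture(n)
    if n=="wrist":
        T=np.eye(4);T[:3,:3]=Rn.from_euler('xyz',s['ee_rot']).as_matrix();T[:3,3]=s['tool_pos']
        W=np.linalg.inv(T@np.array(p['tool_from_camera']));R,t=W[:3,:3],W[:3,3]
    else: R,t=np.array(p['R']),np.array(p['t'])
    return p,R,t
def save(p,name): cv2.imwrite(f'pics/{name}.png',np.ascontiguousarray(p['color'][:,:,::-1]))
def proj(c,X):
    p,R,t=c; q=np.atleast_2d(X)@R.T+t; s=q[:,:2]/q[:,2:]
    s=s*(1+p['k1']*(s**2).sum(1,keepdims=True)); K=np.array(p['K'])
    return s@K[:2,:2].T+K[:2,2]
def ray(c,uv):
    p,R,t=c;K=np.array(p['K']); d=(np.array(uv)-K[:2,2])/[K[0,0],K[1,1]]; s=d.copy()
    for _ in range(20): s=d/(1+p['k1']*(s@s))
    v=R.T@np.array([s[0],s[1],1]); return -R.T@t, v/np.linalg.norm(v)
def onz(c,uv,z):
    o,v=ray(c,uv); return o+v*(z-o[2])/v[2]
def tri(obs):
    A=0;b=0
    for c,uv in obs:
        o,v=ray(c,uv);P=np.eye(3)-np.outer(v,v);A=A+P;b=b+P@o
    X=np.linalg.solve(A,b); r=[np.linalg.norm(proj(c,X)[0]-uv) for c,uv in obs]
    return X,r
E
python3 - <<'E'
from h import *
np.set_printoptions(precision=4,suppress=True)
C={n:shot(n) for n in("side","top","wrist")}
for n in C: save(C[n][0],n+'0'); print(n,np.round(-C[n][1].T@C[n][2],3),np.round(C[n][1][2],2))
for nm in "carrier lower_edge grip hook_side rail_mid ioniser stop_face stand rack board_a meter".split():
    o={}
    for n in C:
        r=bot.tip_of(nm,C[n][0])[:2]
        for d in r: print(nm,n,np.round(d['uv'],1),round(d['conf'],2))
        if r:o[n]=np.array(r[0]['uv'])
    if 'side' in o and 'top' in o: print('   tri',*tri([(C['side'],o['side']),(C['top'],o['top'])]))
E
```

```text
pics
side [0.036 0.704 1.017] [ 0.42 -0.6  -0.68]
top [ 0.353 -0.02   1.409] [ 0.13  0.   -0.99]
wrist [0.117 0.593 0.373] [ 0.26 -0.08 -0.96]
carrier side [212.6 305.4] 0.95
carrier top [170.7 202.5] 0.61
   tri [0.5461 0.2491 0.1283] [np.float64(1.5072596639141527), np.float64(1.3080570781317826)]
lower_edge side [220.9 339.2] 0.91
lower_edge side [406.7 214.3] 0.39
lower_edge top [180.4 209.3] 0.94
   tri [ 0.5443  0.2474 -0.0019] [np.float64(0.18837051118318304), np.float64(0.16159044137445205)]
grip side [217.5 298.7] 0.62
grip top [162.1 209.4] 0.65
   tri [0.5204 0.2575 0.1803] [np.float64(0.7866105417920825), np.float64(0.6784203317858595)]
hook_side side [219.  298.8] 0.67
hook_side top [173.8 203.4] 0.7
   tri [0.5395 0.2368 0.1438] [np.float64(0.39656092893911593), np.float64(0.34673878533934877)]
rail_mid side [276.6 187.9] 0.63
rail_mid top [315.  165.2] 0.65
   tri [ 0.6299 -0.106   0.1716] [np.float64(0.804082869516728), np.float64(0.8610058281871324)]
ioniser top [316.  150.7] 0.97
stop_face top [332.1 163.4] 0.63
stand side [277.9 141.3] 0.34
stand top [176.3 201.6] 0.31
   tri [0.4671 0.1439 0.531 ] [np.float64(11.995886805989581), np.float64(11.836869691207951)]
rack side [222.6 343.9] 0.81
rack side [218.3 299.6] 0.33
rack top [179.9 212.5] 0.79
   tri [ 0.5372  0.2506 -0.0115] [np.float64(0.37452213634338094), np.float64(0.3199152000868602)]
board_a side [204.4 317. ] 0.85
board_a top [157.6 202.5] 0.51
   tri [0.5446 0.2816 0.1252] [np.float64(0.4674154312742811), np.float64(0.3977811041193922)]
meter side [406.4 214.2] 0.81
meter side [264.8 221.8] 0.49
meter top [417.8 277.1] 0.8
   tri [ 0.3661 -0.3937 -0.0044] [np.float64(1.8103049682691341), np.float64(1.9575255770321869)]
```

```bash
python3 - <<'E'
import cv2
a=cv2.imread('pics/side0.png')[100:400,130:480]; b=cv2.imread('pics/top0.png')[110:290,110:450]
cv2.imwrite('pics/side0c.png',cv2.resize(a,(700,600),interpolation=cv2.INTER_CUBIC))
cv2.imwrite('pics/top0c.png',cv2.resize(b,(800,424),interpolation=cv2.INTER_CUBIC))
E
```

```text
(no output)
```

View pics/side0c.png

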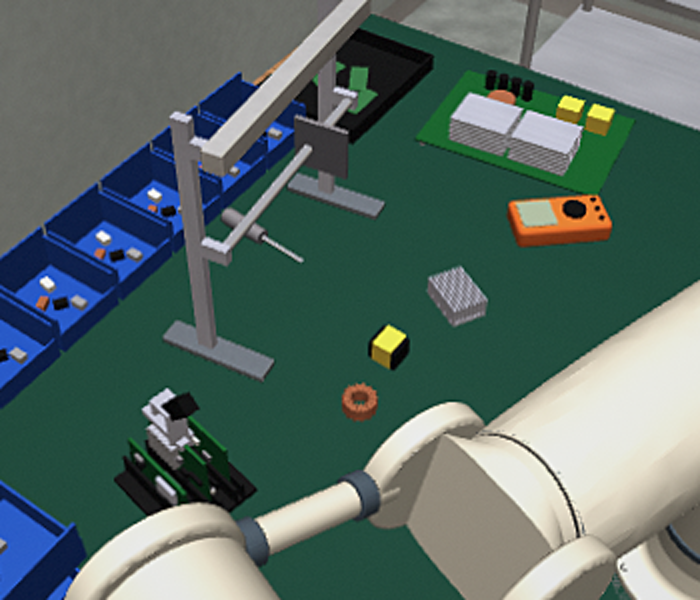

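View pics/top0c.png

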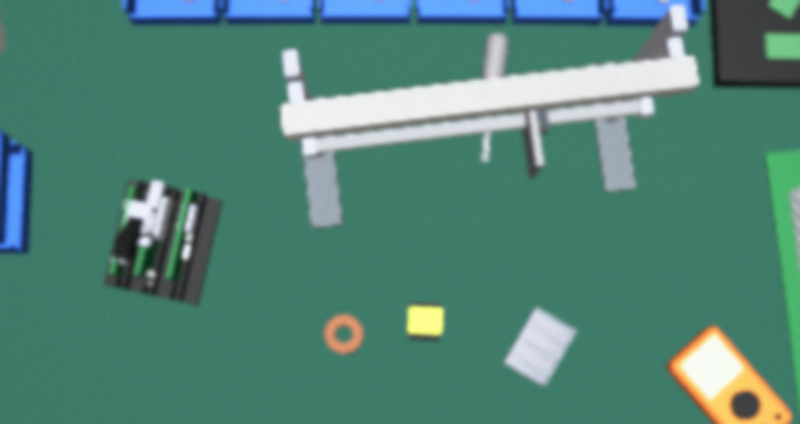

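The side view shows the rack at crop (185,470), with the carrier's handle at (180,405) leaning back. The rail runs from crop (222,247) to (345,97), with the stop plate at (320,145). In the top view the rack corners are at crop (130,180), (220,200), (198,303) and (106,285), and the rail arms are at (308,147) and (647,107).

```bash
cat >> h.py <<'E'
np.set_printoptions(precision=4,suppress=True)
def Rtool(yaw,lean,flip=1):
    # tool z: leaning lean deg forward from straight down along heading yaw; tool y across
    a=np.radians(lean);h=np.array([np.cos(yaw),np.sin(yaw),0]);z=np.sin(a)*h-np.cos(a)*np.array([0,0,1])
    y=flip*np.array([-np.sin(yaw),np.cos(yaw),0]);return np.column_stack([np.cross(y,z),y,z])
def goto(pos,R,frm=None):
    s=bot.get_state();R0=Rn.from_euler('xyz',s['ee_rot']).as_matrix();p0=np.array(s['tool_pos'])
    if frm is not None:p0,R0=frm
    sh=R0.T@(np.array(pos)-p0)/0.2;rv=Rn.from_matrix(R0.T@R).as_rotvec()/(2*np.pi)
    return np.round(sh,4),np.round(rv,4)
E
python3 - <<'E'
from h import *
s=bot.get_state();R0=Rn.from_euler('xyz',s['ee_rot']).as_matrix();print(s['time_s'],s['tool_pos'],'\n',R0)
c=shot('top');w=shot('wrist');print(np.array(w[0]['tool_from_camera']),w[0]['K'],w[0]['k1'])
f=lambda u,v:(u/2.353+110,v/2.353+110)
rk=[onz(c,f(*q),.034) for q in[(130,180),(220,200),(198,303),(106,285)]]
print('rack',np.mean(rk,0),[np.degrees(np.arctan2(*(b-a)[1::-1])) for a,b in zip(rk,rk[1:]+rk[:1])])
r=[onz(c,f(*q),.195) for q in[(308,147),(647,107)]];print('rail',r,np.mean(r,0),np.linalg.norm(r[0]-r[1]))
print('plate top',onz(c,f(535,112),.235),onz(c,f(540,165),.235))
for fl in(1,-1):
  for (p,yaw) in (([.42,.25,.30],-.2),([.48,.0,.36],.12)): print(fl,goto(p,Rtool(yaw,40,fl)))
E
```

```text
1.8 [0.1824 0.5716 0.2533] 
 [[-0.9527  0.3039  0.    ]
 [ 0.3039  0.9527  0.0001]
 [-0.      0.0001 -1.    ]]
[[ 0.0002 -0.9629 -0.2699  0.0686]
 [ 1.      0.0001  0.0003  0.0004]
 [-0.0003 -0.2699  0.9629 -0.1204]
 [ 0.      0.      0.      1.    ]] [[314.8842   0.     275.7974]
 [  0.     314.8842 205.6896]
 [  0.       0.       1.    ]] 0.01064693172866315
rack [0.5299 0.2428 0.034 ] [np.float64(-102.48668368327037), np.float64(169.15129648585878), np.float64(79.41222302769543), np.float64(-11.180005202279007)]
rail [array([0.605, 0.069, 0.195]), array([ 0.6475, -0.2723,  0.195 ])] [ 0.6263 -0.1017  0.195 ] 0.3439857426661215
plate top [ 0.632  -0.1539  0.235 ] [ 0.5796 -0.1579  0.235 ]
1 (array([-1.6207, -1.1709, -0.2336]), array([-0.006 , -0.111 , -0.0166]))
1 (array([-2.2865, -2.2706, -0.5336]), array([-0.0238, -0.1094, -0.0654]))
-1 (array([-1.6207, -1.1709, -0.2336]), array([-0.1654,  0.009 ,  0.4545]))
-1 (array([-2.2865, -2.2706, -0.5336]), array([-0.1487,  0.0324,  0.4085]))
```

```bash
python3 - <<'E'
from h import *
s=bot.get_state();R0=Rn.from_euler('xyz',s['ee_rot']).as_matrix();p0=np.array(s['tool_pos'])
R1=Rtool(-.2,35);m=np.array([.29,.41,.28])
print(goto(m,R1)); print(goto([.38,.26,.27],R1,(m,R1)))
E
```

```text
(array([-0.7583, -0.6063, -0.1336]), array([-0.0053, -0.0971, -0.0168]))
(array([-0.4546, -0.6456,  0.3794]), array([0., 0., 0.]))
```

Emit:
move_arm:
  rows:
    - [0,-0.1,-0.08,-0.02,-0.0007,-0.012,-0.002]
    - [0,-0.2,-0.16,-0.04,-0.0014,-0.025,-0.004]
    - [0,-0.3,-0.24,-0.06,-0.002,-0.038,-0.006]
    - [0,-0.42,-0.33,-0.08,-0.003,-0.052,-0.009]
    - [0,-0.54,-0.42,-0.1,-0.004,-0.066,-0.012]
    - [0,-0.65,-0.52,-0.12,-0.005,-0.082,-0.014]
    - [0,-0.76,-0.61,-0.13,-0.005,-0.097,-0.017]
    - [0,-0.76,-0.61,-0.13,-0.005,-0.097,-0.017]

```text
time_s: 2.57
tool_pos: [0.2902, 0.406, 0.2776]
ee_rot: [-3.134, 0.614, 2.947]
ft_force: [-0.3, -1.1, -0.9]
finger_gap: 0.0854
grasp_force: 0.0
```

Emit:
move_arm:
  rows:
    - [0,-0.06,-0.09,0.05,0,0,0]
    - [0,-0.14,-0.2,0.12,0,0,0]
    - [0,-0.22,-0.32,0.19,0,0,0]
    - [0,-0.3,-0.44,0.26,0,0,0]
    - [0,-0.38,-0.56,0.33,0,0,0]
    - [0,-0.45,-0.64,0.38,0,0,0]
    - [0,-0.45,-0.64,0.38,0,0,0]
    - [0,-0.45,-0.64,0.38,0,0,0]

```text
time_s: 3.23
tool_pos: [0.3801, 0.26, 0.2695]
ee_rot: [3.141, 0.609, 2.939]
ft_force: [-1.3, 1.1, 0.7]
finger_gap: 0.0859
grasp_force: 0.0
```

```bash
python3 - <<'E'
from h import *
import pickle
s=bot.get_state();print(s['time_s'],s['tool_pos'],s['ee_rot'],s['ft_force'])
C={n:shot(n) for n in("wrist","side","top")}
save(C['wrist'][0],'w1');pickle.dump(C,open('C1.pkl','wb'))
for nm in "carrier lower_edge grip hook_side rack rail_mid stop_face board_a".split():
    o=[]
    for n in C:
        r=bot.tip_of(nm,C[n][0])[:2]
        for d in r: print(nm,n,np.round(d['uv'],1),round(d['conf'],2))
        if r and r[0]['conf']>.5:o.append((C[n],np.array(r[0]['uv'])))
    if len(o)>1: print('   tri',*tri(o))
m=[.42,.10,.33];R=Rtool(.12,35);print(goto(m,R));print(goto([.44,-.02,.33],R,(np.array(m),R)))
E
```

```text
3.2333 [0.3801 0.26   0.2695] [3.1413 0.6093 2.9394] [-1.2521  1.1021  0.7148]
carrier wrist [296.2 239.9] 0.92
carrier side [214.5 302.8] 0.67
carrier top [169.8 204.5] 0.97
   tri [0.539  0.2491 0.1431] [np.float64(1.0981411119120932), np.float64(1.3773369403898466), np.float64(1.6051608592042603)]
lower_edge wrist [291.2 156.1] 0.58
lower_edge top [178.9 209.3] 0.87
   tri [0.5425 0.2491 0.0069] [np.float64(0.40271506378459493), np.float64(0.20240629850927394)]
grip wrist [299.4 253.6] 0.97
grip side [216.1 298.7] 0.61
grip top [157.6 200.5] 0.67
grip top [163.3 210.8] 0.61
   tri [0.5345 0.2593 0.1694] [np.float64(7.593941690868783), np.float64(3.156312166313131), np.float64(5.576174322330596)]
hook_side wrist [284.  238.4] 0.77
hook_side side [218.5 301. ] 0.7
hook_side top [173.9 202.3] 0.7
hook_side top [184.4 206.2] 0.5
   tri [0.5423 0.2374 0.137 ] [np.float64(1.1106941069128555), np.float64(0.5755677802060266), np.float64(0.10797209983253403)]
rack wrist [290.5 147.8] 0.74
rack wrist [301.6 250.5] 0.29
rack side [223.5 345.4] 0.6
rack top [182.9 210.5] 0.83
   tri [ 0.543   0.2464 -0.0195] [np.float64(3.863831688211073), np.float64(2.2637915684951615), np.float64(1.0707839736224654)]
rail_mid side [275.8 183.8] 0.85
rail_mid top [313.3 163.6] 0.6
   tri [ 0.6293 -0.1011  0.1891] [np.float64(0.5523445328614636), np.float64(0.5928265752221303)]
stop_face side [281.4 173.3] 0.69
stop_face top [334.  161.1] 0.57
   tri [ 0.6402 -0.1487  0.186 ] [np.float64(2.184623930972405), np.float64(2.397282248151333)]
board_a wrist [289.9 147.5] 0.57
board_a side [204.  313.9] 0.79
board_a top [182.  206.9] 0.77
board_a top [159.4 202.7] 0.65
   tri [0.5606 0.2416 0.0192] [np.float64(25.3912588714981), np.float64(19.55417837167415), np.float64(4.89200245885657)]
(array([-0.4662, -0.7474, -0.0455]), array([-0.0294, -0.0002, -0.0414]))
(array([-0.0225, -0.6077,  0.0157]), array([0., 0., 0.]))
```

View pics/w1.png

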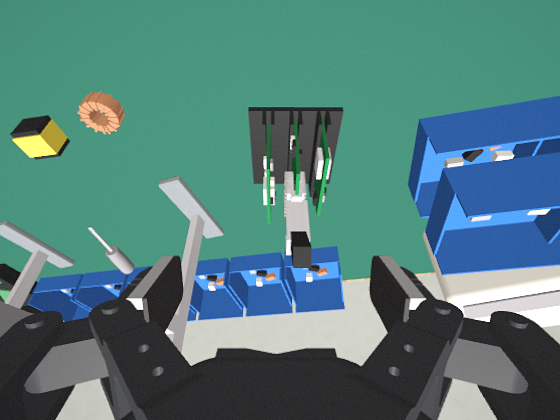

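The wrist picture is upside down. The rack's near edge runs from (249,108) to (343,108), square to my heading of −0.2 rad. The carrier is in the middle slot with its black handle at about (301,250).

```bash
cat >> h.py <<'E'
KP={'carrier':[0,0,0],'lower_edge':[0,0,-.132],'grip':[-.03,0,.034],'hook_side':[0,-.012,0]}
def pose(q): # x,y,z of lower edge, yaw, roll
    R=(Rn.from_euler('z',q[3])*Rn.from_euler('x',q[4])).as_matrix(); return R,np.array(q[:3])-R@[0,0,-.132]
def fitcar(obs,yaw0,zle,syaw=.01,x0=(.543,.248)):
    def f(v):
        R,o=pose([v[0],v[1],zle,v[2],v[3]]);r=[]
        for c,n,uv,s in obs: r+=list((proj(c,R@KP[n]+o)[0]-uv)/s)
        return np.array(r+[(v[2]-yaw0)/syaw,v[3]/.05])
    return least_squares(f,[*x0,yaw0,0],loss='soft_l1')
E
python3 - <<'E'
from h import *
import pickle
C=pickle.load(open('C1.pkl','rb'));W=C['wrist']
a,b=onz(W,(248.5,108.5),.034),onz(W,(342.5,108.5),.034);d=b-a
print('rack near edge',a,b,np.linalg.norm(d),np.degrees(np.arctan2(-d[0],d[1])),'centre',(a+b)/2+np.array([np.cos(-.2),np.sin(-.2),0])*.062)
obs=[(W,'carrier',(296.2,239.9),2),(W,'grip',(299.4,253.6),2),(W,'hook_side',(284,238.4),2),(W,'lower_edge',(291.2,156.1),4)]
S,T=C['side'],C['top']
obs+=[(S,'carrier',(214.5,302.8),1),(S,'grip',(216.1,298.7),1),(S,'hook_side',(218.5,301),1),(T,'carrier',(169.8,204.5),1),(T,'lower_edge',(178.9,209.3),1),(T,'grip',(163.3,210.8),1),(T,'hook_side',(173.9,202.3),1)]
r=fitcar(obs,-.2,.008);print(r.x,np.degrees(r.x[2:]),np.round(r.fun,1))
R,o=pose([r.x[0],r.x[1],.008,r.x[2],r.x[3]]);print('carrier',o,'grip',R@KP['grip']+o)
im=cv2.cvtColor(W[0]['color'],cv2.COLOR_RGB2BGR)
B=np.array([[-.056,-.002,-.132],[.044,-.002,-.132],[.044,-.002,-.042],[-.056,-.002,-.042]])
H=np.array([[-.015,-.012,.012],[.015,-.012,.012],[.015,.012,.012],[-.015,.012,.012]])
u=np.array([-np.sin(np.radians(40)),0,np.cos(np.radians(40))]);v=np.array([u[2],0,-u[0]])
E_=np.array([[-.008,0,.008]+.052*u+i*v*.01+np.array([0,j*.008,0]) for i,j in((1,1),(1,-1),(-1,-1),(-1,1))])
for P,col in((B,(0,0,255)),(H,(255,0,255)),(E_,(0,255,255))):
    cv2.polylines(im,[np.int32(np.round(proj(W,P@R.T+o)*8))],True,col,1,cv2.LINE_AA,3)
rr=Rn.from_euler('z',-.2).as_matrix();ro=(a+b)/2+rr@[.062,0,0]
P=np.array([[i*.062,j*.056,0] for i,j in((1,1),(1,-1),(-1,-1),(-1,1))])@rr.T+ro
cv2.polylines(im,[np.int32(np.round(proj(W,P)*8))],True,(255,255,0),1,cv2.LINE_AA,3)
cv2.imwrite('pics/w1o.png',cv2.resize(im[90:290,180:400],None,fx=2.7,fy=2.7,interpolation=cv2.INTER_CUBIC))
E
```

```text
rack near edge [0.4425 0.2179 0.034 ] [0.4628 0.3166 0.034 ] 0.1007224956050855 -11.612726721674619 centre [0.5134 0.2549 0.034 ]
[ 0.5442  0.2488 -0.2012 -0.0021] [-11.529   -0.1207] [-0.2 -0.1 -0.3 -0.6  0.4  0.7  0.1  0.4 -0.3 -0.   5.3  2.5  0.1 -1.3
 -0.8 -3.1  0.2 -0.6 -0.1  0.7 -0.2  0.1 -0.1 -0. ]
carrier [0.5442 0.2491 0.14  ] grip [0.5148 0.2551 0.174 ]
```

View pics/w1o.png

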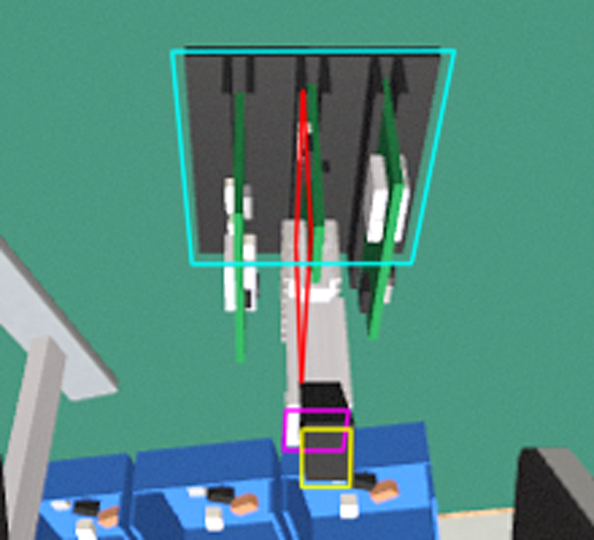

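Emit:
move_arm:
  rows:
    - [0,-0.05,-0.08,0,-0.003,0,-0.004]
    - [0,-0.1,-0.18,-0.01,-0.007,0,-0.01]
    - [0,-0.17,-0.28,-0.02,-0.011,0,-0.016]
    - [0,-0.24,-0.38,-0.02,-0.015,0,-0.021]
    - [0,-0.31,-0.5,-0.03,-0.02,0,-0.028]
    - [0,-0.38,-0.62,-0.04,-0.024,0,-0.034]
    - [0,-0.45,-0.72,-0.045,-0.028,0,-0.04]
    - [0,-0.47,-0.75,-0.045,-0.029,0,-0.041]

```text
time_s: 5.25
tool_pos: [0.4238, 0.0965, 0.3329]
ee_rot: [-3.139, 0.61, -3.027]
ft_force: [-0.0, 0.2, 0.0]
finger_gap: 0.0854
grasp_force: 0.0
```

Emit:
move_arm:
  rows:
    - [0,0,-0.08,0,0,0,0]
    - [0,-0.01,-0.19,0,0,0,0]
    - [0,-0.01,-0.31,0.01,0,0,0]
    - [0,-0.02,-0.43,0.01,0,0,0]
    - [0,-0.02,-0.54,0.015,0,0,0]
    - [0,-0.02,-0.61,0.015,0,0,0]
    - [0,-0.02,-0.61,0.015,0,0,0]
    - [0,-0.02,-0.61,0.015,0,0,0]

```text
time_s: 5.92
tool_pos: [0.4418, -0.0213, 0.3309]
ee_rot: [-3.141, 0.607, -3.028]
ft_force: [0.1, -0.4, -0.2]
finger_gap: 0.0853
grasp_force: 0.0
```

```bash
python3 - <<'E'
from h import *
import pickle
s=bot.get_state();print(s['time_s'],s['tool_pos'],s['ee_rot'],s['ft_force'])
C={n:shot(n) for n in("wrist","side","top")}
save(C['wrist'][0],'w2');pickle.dump(C,open('C2.pkl','wb'))
for nm in "rail_mid stop_face ioniser stand".split():
    o=[]
    for n in C:
        r=bot.tip_of(nm,C[n][0])[:2]
        for d in r: print(nm,n,np.round(d['uv'],1),round(d['conf'],2))
        if r and r[0]['conf']>.5:o.append((C[n],np.array(r[0]['uv'])))
    if len(o)>1: print('   tri',*tri(o))
E
```

```text
5.9167 [ 0.4418 -0.0213  0.3309] [-3.1413  0.6071 -3.028 ] [ 0.0978 -0.3592 -0.1888]
rail_mid wrist [193.  239.3] 0.62
rail_mid side [279.7 137.4] 0.75
rail_mid side [278.4 186.3] 0.7
rail_mid top [316.  164.7] 0.68
   tri [ 0.6073 -0.1044  0.2687] [np.float64(62.853357982022025), np.float64(24.063470162353536), np.float64(0.9509001788805673)]
stop_face wrist [147.7 240.2] 0.89
stop_face side [283.9 174.1] 0.91
stop_face side [356.9 249.7] 0.72
stop_face top [332.7 162.3] 0.75
   tri [ 0.6336 -0.1457  0.1909] [np.float64(1.24330839677197), np.float64(1.1242086796036823), np.float64(1.379524395868716)]
ioniser side [276.8 140.3] 0.82
ioniser top [316.9 149.8] 0.69
   tri [ 0.6263 -0.1011  0.3244] [np.float64(0.5428713723683294), np.float64(0.6064022310300407)]
stand side [276.8 185.7] 0.25
```

View pics/w2.png

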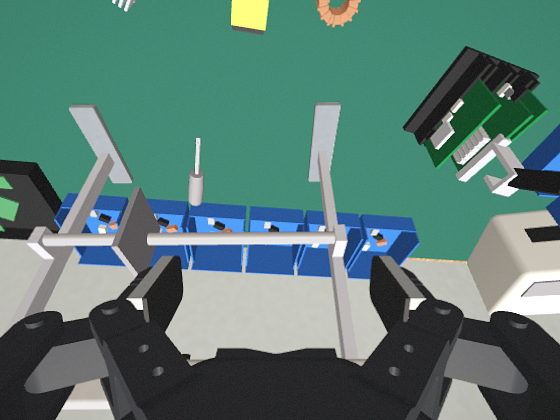

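The overlay matches the handle end. The board's foot should shift about 3 mm towards +y, and the rack edge I picked was its bottom edge. The second wrist view shows the rail level at row 240 from (45,240) to (333,240), entering the stop plate's +y face at about (148,240).

```bash
python3 - <<'E'
from h import *
import pickle
C=pickle.load(open('C2.pkl','rb'));W=C['wrist']
im=W[0]['color'].astype(float);g=im.sum(2)/3;sat=im.max(2)-im.min(2)
P=[]
for u in list(range(160,326,5))+list(range(60,110,5)):
    col=(g[225:256,u]>135)&(sat[225:256,u]<30); rows=np.where(col)[0]+225
    if len(rows)>4: P.append((u,rows.min(),rows.max()))
print([p for p in P])
E
```

```text
[(160, np.int64(229), np.int64(244)), (165, np.int64(233), np.int64(244)), (170, np.int64(233), np.int64(244)), (175, np.int64(231), np.int64(244)), (180, np.int64(233), np.int64(244)), (185, np.int64(233), np.int64(243)), (190, np.int64(233), np.int64(243)), (195, np.int64(233), np.int64(244)), (200, np.int64(233), np.int64(244)), (205, np.int64(233), np.int64(244)), (210, np.int64(232), np.int64(244)), (215, np.int64(233), np.int64(244)), (220, np.int64(233), np.int64(243)), (225, np.int64(233), np.int64(243)), (230, np.int64(233), np.int64(243)), (235, np.int64(233), np.int64(243)), (240, np.int64(233), np.int64(244)), (245, np.int64(233), np.int64(255)), (250, np.int64(232), np.int64(244)), (255, np.int64(232), np.int64(243)), (260, np.int64(232), np.int64(243)), (265, np.int64(225), np.int64(243)), (270, np.int64(225), np.int64(243)), (275, np.int64(233), np.int64(243)), (280, np.int64(232), np.int64(243)), (285, np.int64(232), np.int64(243)), (290, np.int64(232), np.int64(243)), (295, np.int64(232), np.int64(243)), (300, np.int64(232), np.int64(243)), (305, np.int64(232), np.int64(243)), (310, np.int64(232), np.int64(243)), (315, np.int64(232), np.int64(246)), (320, np.int64(226), np.int64(243)), (325, np.int64(226), np.int64(243)), (60, np.int64(229), np.int64(246)), (65, np.int64(225), np.int64(253)), (70, np.int64(225), np.int64(255)), (75, np.int64(232), np.int64(255)), (80, np.int64(229), np.int64(245)), (85, np.int64(234), np.int64(245)), (90, np.int64(234), np.int64(245)), (95, np.int64(234), np.int64(245)), (100, np.int64(225), np.int64(245)), (105, np.int64(225), np.int64(245))]
```

```bash
python3 - <<'E'
import cv2
a=cv2.imread('pics/w2.png')[190:275,20:360]
cv2.imwrite('pics/w2c.png',cv2.resize(a,(800,200*1),interpolation=cv2.INTER_CUBIC))
E
```

```text
(no output)
```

View pics/w2c.png

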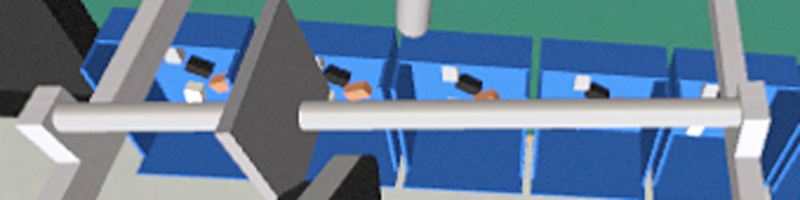

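```bash
python3 - <<'E'
from h import *
import pickle
C=pickle.load(open('C2.pkl','rb'));W,S,T=C['wrist'],C['side'],C['top']
line=[(W,(165,238.6)),(W,(200,238.6)),(W,(240,238.4)),(W,(280,237.7)),(W,(310,237.6)),(W,(90,239.5))]
f=lambda u,v:(u/2.353+110,v/2.353+110)
def world(v,y,x=0,z=0): return np.array([v[0]+x*np.cos(v[2])-y*np.sin(v[2]),v[1]+x*np.sin(v[2])+y*np.cos(v[2]),.19+z])
def res(v):
    r=[]
    for c,uv in line:
        a,b=proj(c,world(v,-.17))[0],proj(c,world(v,.17))[0];n=np.array([a[1]-b[1],b[0]-a[0]]);n/=np.linalg.norm(n);r.append((np.array(uv)-a)@n)
    r.append(proj(W,world(v,.164))[0][0]-334.9);r.append(proj(W,world(v,-.164))[0][0]-42.1)
    for nm,uv in((0,(316,164.7)),(0,(313.3,163.6)),(.132,(316.9,149.8)),(.132,(316,150.7))): r+=list((proj(T,world(v,0,-.008 if nm else 0,nm))[0]-uv)/2)
    for nm,uv in((0,(278.4,186.3)),(0,(275.8,183.8)),(.132,(276.8,140.3))): r+=list((proj(S,world(v,0,-.008 if nm else 0,nm))[0]-uv)/2)
    r+=list((proj(W,world(v,v[3]))[0][:1]-147.3))
    r+=list((proj(S,world(v,v[3]))[0]-(283,173.8))/2); r+=list((proj(T,world(v,v[3]))[0]-(333,162))/2)
    return np.array(r)
q=least_squares(res,[.63,-.1,.12,-.05],loss='soft_l1');print(q.x,np.degrees(q.x[2]),np.round(res(q.x),1))
print('stop',world(q.x,q.x[3]))
np.save('rail.npy',q.x)
# rack from w1, bottom edge
W1=pickle.load(open('C1.pkl','rb'))['wrist']
a,b=onz(W1,(248.5,108.5),0),onz(W1,(342.5,108.5),0);d=b-a;yw=np.arctan2(-d[0],d[1])
ro=(a+b)/2+.062*np.array([np.cos(yw),np.sin(yw),0]);print('rack',ro,np.linalg.norm(d),yw)
# carrier with rack-constrained foot: board near lower corner seen in w1
C1=pickle.load(open('C1.pkl','rb'));S,T=C1['side'],C1['top']
KP['near_low']=[-.056,0,-.132];KP['near_up']=[-.056,0,-.042];KP['hend']=list(np.array([-.008,0,.008])+.052*np.array([-.6428,0,.766]))
k=lambda u,v:(180+u/2.7,90+v/2.7)
obs=[(W1,'carrier',(296.2,239.9),2),(W1,'grip',(299.4,253.6),1.5),(W1,'hook_side',(284,238.4),2),(W1,'near_low',k(312,86),1),(W1,'near_up',k(318,280),1),(W1,'hend',k(326,458),1)]
obs+=[(S,'carrier',(214.5,302.8),1.5),(S,'hook_side',(218.5,301),1.5),(T,'carrier',(169.8,204.5),1.5),(T,'lower_edge',(178.9,209.3),1.5),(T,'hook_side',(173.9,202.3),1.5)]
r=fitcar(obs,yw,.008);print(r.x,np.degrees(r.x[2:]),np.round(r.fun,1))
R,o=pose([r.x[0],r.x[1],.008,r.x[2],r.x[3]]);print('carrier',o,'grip',R@KP['grip']+o)
L=Rn.from_euler('z',-yw).as_matrix()@(np.array([r.x[0],r.x[1],0])-ro);print('foot in rack',L)
np.save('car.npy',np.r_[r.x[:2],.008,r.x[2:]])
# pregrasp 70 mm back along the handle
Rg=Rn.from_matrix(R).as_matrix()@Rtool(0,42);gp=R@KP['grip']+o;print(Rg[:,2])
pre=gp-Rg[:,2]*(.003+.09);R2=Rtool(-.05,40);m=np.array([.42,.12,.32]);print('pre',pre)
print(goto(m,R2));print(goto(pre,Rg,(m,R2)))
E
```

```text
[ 0.6286 -0.1004  0.12   -0.0466] 6.876819340407715 [ 0.1  0.3  0.2 -0.3 -0.3  0.7 -3.2  1.9 -1.6 -0.7 -0.3 -0.2  0.2  1.7
  0.6  1.3 -1.  -1.2  0.3  0.   0.8  0.7  0.   1.  -0.1 -0.4 -0.5]
stop [ 0.6342 -0.1467  0.19  ]
rack [0.5359 0.2527 0.    ] 0.11233146833956031 -0.20268031642754933
[ 0.5446  0.2508 -0.2056  0.0095] [-11.7803   0.5415] [  0.   -0.1  -0.2  -0.8   0.6   0.6  -0.3   1.2   0.1 -17.9  -0.2  -0.4
  -0.4   0.1  -0.1  -0.8  -0.6  -2.1  -0.3  -0.5  -0.2   0.   -0.3   0.2]
carrier [0.5444 0.2496 0.14  ] grip [0.5149 0.2554 0.174 ]
foot in rack [ 0.0089 -0.0001  0.    ]
[ 0.6565 -0.1297 -0.7431]
pre [0.4539 0.2674 0.2431]
(array([0.0534, 0.7104, 0.0295]), array([ 0.016 , -0.0144,  0.0211]))
(array([0.1458, 0.7448, 0.3796]), array([ 0.0151, -0.0057,  0.0197]))
```

Emit:
move_arm:
  rows:
    - [0,0.005,0.07,0,0.002,-0.002,0.002]
    - [0,0.01,0.17,0.01,0.004,-0.004,0.005]
    - [0,0.02,0.28,0.01,0.006,-0.006,0.008]
    - [0,0.03,0.39,0.015,0.009,-0.008,0.012]
    - [0,0.04,0.5,0.02,0.011,-0.01,0.015]
    - [0,0.045,0.6,0.025,0.013,-0.012,0.018]
    - [0,0.05,0.68,0.03,0.015,-0.014,0.02]
    - [0,0.053,0.71,0.03,0.016,-0.0144,0.021]

```text
time_s: 7.33
tool_pos: [0.427, 0.1269, 0.3219]
ee_rot: [-3.137, 0.692, 3.094]
ft_force: [-0.6, 0.6, 0.7]
finger_gap: 0.0852
grasp_force: 0.0
```

Emit:
move_arm:
  rows:
    - [0,0.01,0.1,0.05,0.002,-0.001,0.003]
    - [0,0.03,0.22,0.11,0.005,-0.002,0.006]
    - [0,0.06,0.35,0.18,0.007,-0.003,0.009]
    - [0,0.09,0.48,0.25,0.01,-0.004,0.013]
    - [0,0.12,0.61,0.31,0.012,-0.005,0.016]
    - [0,0.14,0.7,0.36,0.014,-0.0055,0.019]
    - [0,0.146,0.745,0.38,0.0151,-0.0057,0.0197]
    - [0,0.146,0.745,0.38,0.0151,-0.0057,0.0197]

```text
time_s: 8.0
tool_pos: [0.461, 0.2734, 0.2419]
ee_rot: [3.14, 0.724, 2.934]
ft_force: [-0.1, -0.6, 0.7]
finger_gap: 0.0857
grasp_force: 0.0
```

```bash
python3 - <<'E'
from h import *
import pickle
s=bot.get_state();print(s['time_s'],s['tool_pos'],s['ft_force'])
W=shot('wrist');save(W[0],'w3');q=np.load('car.npy');R,o=pose(q)
for nm in KP:
    r=bot.tip_of(nm,W[0])[:2];print(nm,proj(W,R@KP[nm]+o)[0],[(np.round(d['uv'],1),round(d['conf'],2)) for d in r])
im=cv2.cvtColor(W[0]['color'],cv2.COLOR_RGB2BGR)
u=np.array([-np.sin(np.radians(40)),0,np.cos(np.radians(40))]);v=np.array([u[2],0,-u[0]])
bx=lambda d:np.array([[-.008,0,.008]+d*u+i*v*.01+np.array([0,j*.008,0]) for i,j in((1,1),(1,-1),(-1,-1),(-1,1))])
B=np.array([[-.056,0,-.132],[-.056,0,-.042],[.044,0,-.042]])
for P,col,cl in((bx(.052),(0,255,255),True),(bx(.01),(255,255,0),True),(B,(0,0,255),False),(np.array([[-.015,-.012,-.02],[-.015,-.012,.012],[.015,-.012,.012],[.015,.012,.012],[-.015,.012,.012],[-.015,.012,-.02]]),(255,0,255),False)):
    cv2.polylines(im,[np.int32(np.round(proj(W,P@R.T+o)*8))],cl,col,1,cv2.LINE_AA,3)
cv2.imwrite('pics/w3o.png',cv2.resize(im[60:360,80:480],(800,600),interpolation=cv2.INTER_CUBIC))
Rg=R@Rtool(0,42);gp=R@KP['grip']+o;print(goto(gp-Rg[:,2]*.003,Rg))
E
```

```text
8.0 [0.461  0.2734 0.2419] [-0.0682 -0.6017  0.7309]
carrier [267.5102 199.393 ] [(array([266.6, 199.4]), 0.65), (array([13.2, 26.3]), 0.36)]
lower_edge [270.2428  96.0294] []
grip [265.4693 215.8461] [(array([266.7, 212.3]), 0.96), (array([12.8, 23. ]), 0.48)]
hook_side [253.1148 199.3018] [(array([257.5, 193. ]), 0.88)]
(array([ 0.0338, -0.0235,  0.4383]), array([-0.0007, -0.0007, -0.0001]))
```

View pics/w3o.png

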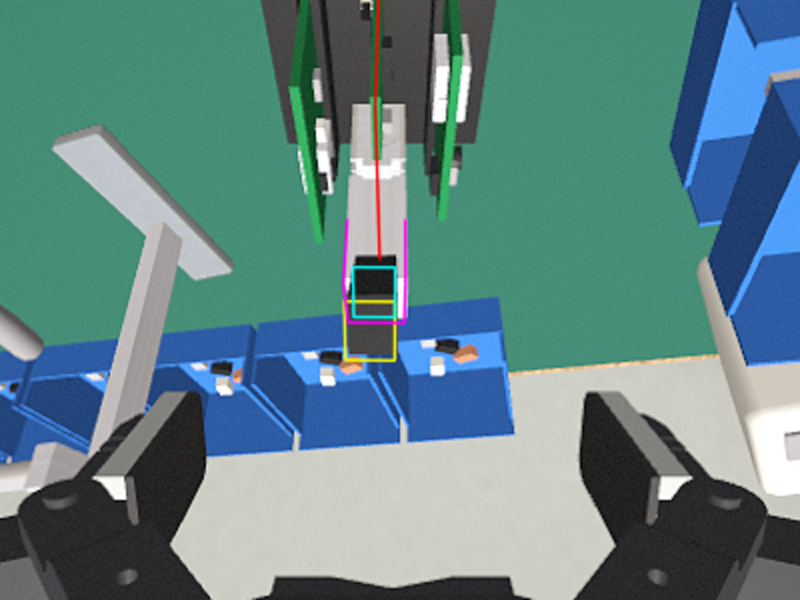

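Emit:
move_arm:
  rows:
    - [0,0.015,-0.012,0,0,0,0]
    - [0,0.034,-0.0235,0.03,0,0,0]
    - [0,0.034,-0.0235,0.1,0,0,0]
    - [0,0.034,-0.0235,0.17,0,0,0]
    - [0,0.034,-0.0235,0.24,0,0,0]
    - [0,0.034,-0.0235,0.25,0,0,0]
    - [0,0.034,-0.0235,0.25,0,0,0]
    - [0,0.034,-0.0235,0.25,0,0,0]

```text
time_s: 8.92
tool_pos: [0.488, 0.2611, 0.2035]
ee_rot: [3.134, 0.728, 2.928]
ft_force: [-0.4, -0.4, 0.6]
finger_gap: 0.0854
grasp_force: 0.0
```

```bash
python3 - <<'E'
from h import *
W=shot('wrist');q=np.load('car.npy');R,o=pose(q)
for nm in ('grip','carrier','hook_side'):
    r=bot.tip_of(nm,W[0])[:2];print(nm,proj(W,R@KP[nm]+o)[0],[(np.round(d['uv'],1),round(d['conf'],2)) for d in r])
Rg=R@Rtool(0,42);gp=R@KP['grip']+o;print(goto(gp-Rg[:,2]*.003,Rg))
E
```

```text
grip [274.6415 248.4501] [(array([276.1, 247.6]), 0.89)]
carrier [275.1927 221.8126] [(array([274.2, 220.7]), 0.78)]
hook_side [257.7994 221.7825] [(array([259. , 217.5]), 0.87)]
(array([-0.0027, -0.0045,  0.1894]), array([-0.0006, -0.0007,  0.0001]))
```

Emit:
move_arm:
  rows:
    - [0,-0.003,-0.004,0.05,0,0,0]
    - [0,-0.003,-0.004,0.11,0,0,0]
    - [0,-0.003,-0.004,0.16,0,0,0]
    - [0,-0.003,-0.004,0.19,0,0,0]
    - [0,-0.003,-0.004,0.19,0,0,0]
    - [0.5,-0.003,-0.004,0.19,0,0,0]
    - [1,-0.003,-0.004,0.19,0,0,0]
    - [1,-0.003,-0.004,0.19,0,0,0]
  force: 60

```text
time_s: 9.78
tool_pos: [0.5132, 0.2557, 0.1758]
ee_rot: [3.134, 0.728, 2.928]
ft_force: [-0.2, 0.5, -1.1]
finger_gap: 0.0517
grasp_force: 0.0
```

Emit:
move_arm:
  rows:
    - [1,0,0,0,0,0,0]
    - [1,0,0,0,0,0,0]
    - [1,0,0,0,0,0,0]
    - [1,0,0,0,0,0,0]
    - [1,0,0,0,0,0,0]
    - [1,0,0,0,0,0,0]
    - [1,0,0,0,0,0,0]
    - [1,0,0,0,0,0,0]

```text
time_s: 10.45
tool_pos: [0.5132, 0.2556, 0.1756]
ee_rot: [3.134, 0.728, 2.928]
ft_force: [-1.7, 0.7, 3.2]
finger_gap: 0.0155
grasp_force: 59.0
```

```bash
python3 - <<'E'
from h import *
s=bot.get_state();print(s['tool_pos'],s['ee_rot'],s['ft_force'],s['finger_gap'],s['grasp_force'])
R0=Rn.from_euler('xyz',s['ee_rot']).as_matrix();print('up in tool',R0.T@[0,0,1])
q=np.load('car.npy');R,o=pose(q)
T=np.eye(4);T[:3,:3]=R0.T@R;T[:3,3]=R0.T@(o-s['tool_pos']);np.save('Tc.npy',T) # carrier in tool
print(T[:3,3],Rn.from_matrix(T[:3,:3]).as_euler('xyz',degrees=True))
E
```

```text
[0.5132 0.2556 0.1756] [3.134  0.728  2.9284] [-1.7043  0.7305  3.1618] 0.015477750452232254 59.00852859020233
up in tool [-0.6654  0.0057 -0.7465]
[0.0001 0.0003 0.0477] [-179.6545  -41.7145  179.8057]
```

Emit:
move_arm:
  rows:
    - [1,-0.03,0,-0.035,0,0,0]
    - [1,-0.09,0.001,-0.1,0,0,0]
    - [1,-0.16,0.001,-0.18,0,0,0]
    - [1,-0.24,0.002,-0.27,0,0,0]
    - [1,-0.32,0.003,-0.36,0,0,0]
    - [1,-0.4,0.003,-0.45,0,0,0]
    - [1,-0.44,0.004,-0.495,0,0,0]
    - [1,-0.44,0.004,-0.495,0,0,0]

```text
time_s: 11.12
tool_pos: [0.5135, 0.2559, 0.3114]
ee_rot: [3.13, 0.731, 2.925]
ft_force: [0.4, 0.1, -1.6]
finger_gap: 0.0154
grasp_force: 58.9
```

```bash
cat >> h.py <<'E'
def railT(x,y,z,roll=0):
    v=np.load('rail.npy');T=np.eye(4);T[:3,:3]=Rn.from_euler('z',v[2]).as_matrix();T[:3,3]=[v[0],v[1],.19]
    L=np.eye(4);L[:3,3]=[x,y,z];return T@L
def tool_for(Tcar):
    T=Tcar@np.linalg.inv(np.load('Tc.npy'));return T[:3,3],T[:3,:3]
def carnow():
    s=bot.get_state();T=np.eye(4);T[:3,:3]=Rn.from_euler('xyz',s['ee_rot']).as_matrix();T[:3,3]=s['tool_pos']
    return np.linalg.inv(railT(0,0,0))@T@np.load('Tc.npy')
E
python3 - <<'E'
from h import *
s=bot.get_state();print(s['time_s'],s['tool_pos'],s['ft_force'],s['finger_gap'])
C={n:shot(n) for n in("wrist","side","top")}
save(C['wrist'][0],'w4')
Tn=railT(0,0,0)@carnow();print(Tn[:3,3])
for nm in KP:
    for n in C:
        r=bot.tip_of(nm,C[n][0])[:1];print(nm,n,proj(C[n],Tn[:3,:3]@KP[nm]+Tn[:3,3])[0],[(np.round(d['uv'],1),round(d['conf'],2)) for d in r])
a=tool_for(railT(-.10,.20,.06));b=tool_for(railT(-.08,.075,.025));
print(goto(*a));print(goto(*b,a))
E
```

```text
11.1167 [0.5135 0.2559 0.3114] [ 0.3961  0.1223 -1.5661] 0.015416625569722788
[0.5436 0.2493 0.2692]
carrier wrist [274.0089 230.5669] [(array([275.9, 239.5]), 0.8)]
carrier side [207.3694 262.7532] []
carrier top [157.0297 192.9901] [(array([157.3, 193.1]), 0.75)]
lower_edge wrist [274.0658  84.902 ] []
lower_edge side [214.272  304.1138] [(array([214.2, 303.9]), 0.94)]
lower_edge top [168.8045 201.9424] [(array([167.8, 203.5]), 0.61)]
grip wrist [273.506  267.0504] [(array([272.6, 280.3]), 0.86)]
grip side [215.0189 259.2571] [(array([211.8, 256.1]), 0.78)]
grip top [150.263  203.8562] [(array([150.7, 200.6]), 0.76)]
hook_side wrist [253.3767 230.6384] [(array([257.1, 237.9]), 0.73)]
hook_side side [212.2354 259.6181] [(array([211.9, 257.7]), 0.56)]
hook_side top [162.2132 194.0897] [(array([164.2, 196.2]), 0.76)]
(array([ 0.0792, -0.889 ,  0.0704]), array([-0.0334, -0.0001, -0.0396]))
(array([ 0.0422, -0.6241,  0.2   ]), array([0., 0., 0.]))
```

Emit:
move_arm:
  rows:
    - [1,0.005,-0.06,0.005,-0.002,0,-0.002]
    - [1,0.015,-0.18,0.015,-0.006,0,-0.007]
    - [1,0.03,-0.34,0.03,-0.012,0,-0.014]
    - [1,0.045,-0.5,0.04,-0.018,0,-0.022]
    - [1,0.06,-0.66,0.055,-0.025,0,-0.03]
    - [1,0.075,-0.8,0.065,-0.031,0,-0.036]
    - [1,0.079,-0.87,0.07,-0.0334,0,-0.0396]
    - [1,0.079,-0.889,0.07,-0.0334,0,-0.0396]

```text
time_s: 12.53
tool_pos: [0.4775, 0.0795, 0.2841]
ee_rot: [-3.134, 0.721, -3.024]
ft_force: [1.0, -0.7, -2.8]
finger_gap: 0.0154
grasp_force: 59.8
```

Emit:
move_arm:
  rows:
    - [1,0.003,-0.06,0.015,0,0,0]
    - [1,0.01,-0.16,0.05,0,0,0]
    - [1,0.02,-0.3,0.1,0,0,0]
    - [1,0.03,-0.44,0.14,0,0,0]
    - [1,0.04,-0.56,0.18,0,0,0]
    - [1,0.042,-0.624,0.2,0,0,0]
    - [1,0.042,-0.624,0.2,0,0,0]
    - [1,0.042,-0.624,0.2,0,0,0]

```text
time_s: 13.2
tool_pos: [0.5121, -0.0389, 0.2515]
ee_rot: [-3.136, 0.724, -3.023]
ft_force: [0.0, -0.2, -2.0]
finger_gap: 0.0155
grasp_force: 59.8
```

```bash
python3 - <<'E'
from h import *
import pickle
s=bot.get_state();print(s['time_s'],s['tool_pos'],s['ft_force'],s['finger_gap'])
shot('top')
C={n:shot(n) for n in("wrist","side","top")}
save(C['wrist'][0],'w5');pickle.dump(C,open('C5.pkl','wb'))
L=carnow();print('in rail',L[:3,3],Rn.from_matrix(L[:3,:3]).as_euler('xyz',degrees=True));Tn=railT(0,0,0)@L
for nm in KP:
    for n in C:
        r=bot.tip_of(nm,C[n][0])[:1];print(nm,n,proj(C[n],Tn[:3,:3]@KP[nm]+Tn[:3,3])[0],[(np.round(d['uv'],1),round(d['conf'],2)) for d in r])
v=np.load('rail.npy');im=cv2.cvtColor(C['wrist'][0]['color'],cv2.COLOR_RGB2BGR)
def ln(P,col): cv2.polylines(im,[np.int32(np.round(proj(C['wrist'],P)*8))],False,col,1,cv2.LINE_AA,3)
rt=railT(0,0,0);w=lambda P:np.array(P)@rt[:3,:3].T+rt[:3,3]
ln(w([[0,-.164,0],[0,.164,0]]),(0,0,255));ln(w([[-.055,v[3],.045],[.02,v[3],.045],[.02,v[3],-.03],[-.055,v[3],-.03],[-.055,v[3],.045]]),(255,0,255))
c=lambda P:np.array(P)@Tn[:3,:3].T+Tn[:3,3]
ln(c([[-.015,0,-.041],[-.015,0,.012],[.015,0,.012],[.015,0,-.011]]),(0,255,255));ln(c([[-.056,0,-.132],[-.056,0,-.042],[.044,0,-.042],[.044,0,-.132],[-.056,0,-.132]]),(0,255,255))
cv2.imwrite('pics/w5o.png',cv2.resize(im,(800,600),interpolation=cv2.INTER_CUBIC))
b=tool_for(railT(-.08,.075,.025));d=tool_for(railT(0,.075,.025));e=tool_for(railT(0,.075,.002))
print(goto(*b));print(goto(*d));print(goto(*e,d))
E
```

```text
13.2 [ 0.5121 -0.0389  0.2515] [ 0.006  -0.1801 -2.0072] 0.015525658486466193
in rail [-0.0764  0.0766  0.0268] [-0.0446  0.1225  0.0682]
carrier wrist [276.8788 242.4357] [(array([276.5, 240.5]), 0.76)]
carrier side [289.1174 203.0714] [(array([227.3, 297.1]), 0.61)]
carrier top [284.6025 196.9127] [(array([285.9, 199.1]), 0.64)]
lower_edge wrist [277.0351  92.7463] []
lower_edge side [289.386  241.9767] [(array([292.4, 239.9]), 0.96)]
lower_edge top [284.0686 205.2178] []
grip wrist [276.6998 282.8381] [(array([276., 281.]), 0.96)]
grip side [300.6709 195.9743] [(array([299.8, 194.8]), 0.96)]
grip top [286.3858 207.7248] [(array([288.5, 205.8]), 0.87)]
hook_side wrist [255.9141 242.4253] [(array([255.6, 236.4]), 0.69)]
hook_side side [291.4537 200.0682] [(array([293.8, 202. ]), 0.95)]
hook_side top [289.8038 196.2987] [(array([287.8, 196.9]), 0.54)]
(array([ 0.0159, -0.0017, -0.0083]), array([-0.0001, -0.0005, -0.0001]))
(array([-0.2836, -0.0004,  0.2568]), array([-0.0001, -0.0005, -0.0001]))
(array([0.0765, 0.0004, 0.0858]), array([0., 0., 0.]))
```

View pics/w5o.png

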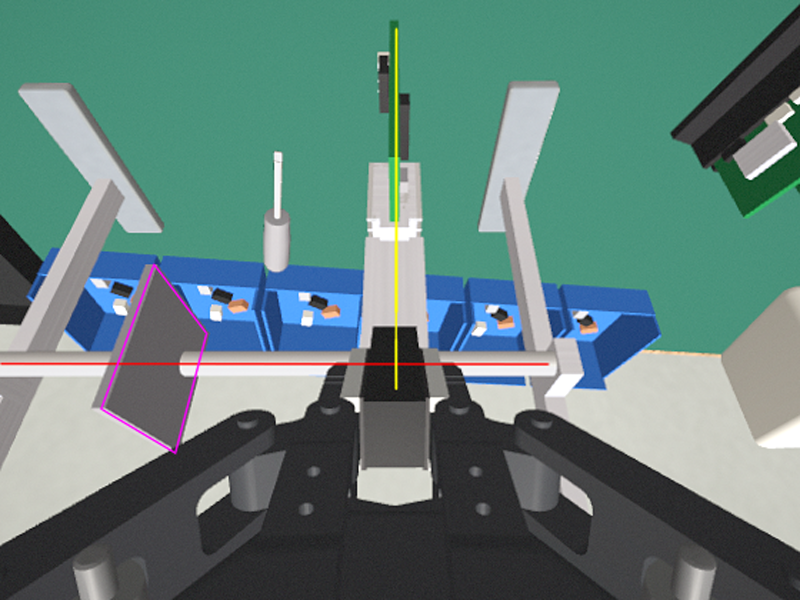

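The model lines lie on the rail (row 364), the stop plate and the carrier, so the calibration holds. Next I move the hook in over the rail.

Emit:
move_arm:
  rows:
    - [1,-0.03,0,0.028,0,0,0]
    - [1,-0.08,0,0.072,0,0,0]
    - [1,-0.13,0,0.118,0,0,0]
    - [1,-0.18,0,0.163,0,0,0]
    - [1,-0.23,0,0.208,0,0,0]
    - [1,-0.27,0,0.245,0,0,0]
    - [1,-0.284,0,0.257,0,0,0]
    - [1,-0.284,0,0.257,0,0,0]

```text
time_s: 14.67
tool_pos: [0.5885, -0.0296, 0.25]
ee_rot: [-3.137, 0.723, -3.021]
ft_force: [-0.3, -0.3, -2.9]
finger_gap: 0.0155
grasp_force: 59.7
```

```bash
python3 - <<'E'
from h import *
C={n:shot(n) for n in("wrist","side","top")}
save(C['wrist'][0],'w6');save(C['side'][0],'s6')
s=bot.get_state();print(s['time_s'],s['ft_force'],s['finger_gap'])
L=carnow();print('in rail',L[:3,3],Rn.from_matrix(L[:3,:3]).as_euler('xyz',degrees=True));Tn=railT(0,0,0)@L
for nm in KP:
    for n in C:
        r=bot.tip_of(nm,C[n][0])[:1];print(nm,n,proj(C[n],Tn[:3,:3]@KP[nm]+Tn[:3,3])[0],[(np.round(d['uv'],1),round(d['conf'],2)) for d in r])
e=tool_for(railT(0,.075,.0));print(goto(*e))
E
```

```text
14.8167 [ 0.2036 -0.3551 -2.5355] 0.015174830547003948
in rail [-0.0004  0.075   0.0249] [-0.0163  0.2038 -0.0391]
carrier wrist [275.221  242.0484] [(array([274.4, 242.9]), 0.82)]
carrier side [261.4769 193.6155] [(array([260.8, 192.7]), 0.87)]
carrier top [281.3642 164.7864] [(array([279.6, 163.5]), 0.59)]
lower_edge wrist [275.8491  92.0056] []
lower_edge side [263.6755 232.3644] [(array([267.2, 233.1]), 0.81)]
lower_edge top [281.1335 176.1787] []
grip wrist [274.6812 282.5576] []
grip side [271.9529 186.4103] [(array([270.1, 186.3]), 0.84)]
grip top [283.0067 174.4108] [(array([286.1, 173.7]), 0.7)]
hook_side wrist [254.165  242.0148] [(array([254.8, 237.4]), 0.63)]
hook_side side [263.9402 190.7456] [(array([267.8, 190.6]), 0.77)]
hook_side top [286.5102 164.1952] [(array([337.7, 258.1]), 0.28)]
(array([ 0.0832, -0.    ,  0.0934]), array([-0.0001, -0.0005, -0.    ]))
```

Emit:
move_arm:
  rows:
    - [1,0.012,0,0.014,0,0,0]
    - [1,0.028,0,0.032,0,0,0]
    - [1,0.044,0,0.05,0,0,0]
    - [1,0.06,0,0.067,0,0,0]
    - [1,0.067,0,0.075,0,0,0]
    - [1,0.073,0,0.082,0,0,0]
    - [1,0.077,0,0.086,0,0,0]
    - [1,0.077,0,0.086,0,0,0]

```text
time_s: 16.08
tool_pos: [0.588, -0.0298, 0.2273]
ee_rot: [-3.136, 0.724, -3.021]
ft_force: [0.7, -0.3, -2.0]
finger_gap: 0.0154
grasp_force: 59.7
```

```bash
python3 - <<'E'
from h import *
W=shot('wrist');
s=bot.get_state();print(s['time_s'],s['ft_force'],s['moment'],s['finger_gap']);print(carnow()[:3,3])
E
```

```text
16.1333 [ 0.6781 -0.3636 -2.2424] [-0.0608  0.6145 -0.0224] 0.015307351277478298
[-0.0002  0.075   0.0018]
```

Emit:
move_arm:
  rows:
    - [1,0.002,0,0.002,0,0,0]
    - [1,0.0033,0,0.0037,0,0,0]
    - [1,0.005,0,0.0056,0,0,0]
    - [1,0.0067,0,0.0075,0,0,0]
    - [1,0.0067,0,0.0075,0,0,0]
    - [1,0.0067,0,0.0075,0,0,0]
    - [1,0.0067,0,0.0075,0,0,0]
    - [1,0.0067,0,0.0075,0,0,0]

```text
time_s: 16.8
tool_pos: [0.5881, -0.0298, 0.2258]
ee_rot: [-3.136, 0.725, -3.021]
ft_force: [-0.1, 1.7, -1.4]
finger_gap: 0.0153
grasp_force: 59.8
```

```bash
python3 - <<'E'
from h import *
W=shot('wrist');
s=bot.get_state();print(s['time_s'],s['ft_force'],s['moment'],s['finger_gap']);print(carnow()[:3,3])
E
```

```text
16.85 [-0.7977 -0.8494 -2.0754] [-0.0423  0.6261 -0.0397] 0.014901616362300958
[-0.0001  0.075   0.    ]
```

Emit:
move_arm:
  rows:
    - [1,0.0017,0,0.0019,0,0,0]
    - [1,0.0033,0,0.0037,0,0,0]
    - [1,0.005,0,0.0056,0,0,0]
    - [1,0.0067,0,0.0075,0,0,0]
    - [1,0.0067,0,0.0075,0,0,0]
    - [1,0.0067,0,0.0075,0,0,0]
    - [1,0.0067,0,0.0075,0,0,0]
    - [1,0.0067,0,0.0075,0,0,0]

```text
time_s: 17.52
tool_pos: [0.5887, -0.0299, 0.2254]
ee_rot: [-3.135, 0.728, -3.021]
ft_force: [0.2, 0.9, 4.5]
finger_gap: 0.0151
grasp_force: 60.3
```

```bash
python3 - <<'E'
from h import *
W=shot('wrist');
s=bot.get_state();print(s['time_s'],s['ft_force'],s['moment'],s['finger_gap']);print(carnow()[:3,3])
E
```

```text
17.5667 [-0.7464  0.1706  5.0729] [ 0.0975 -0.4463 -0.003 ] 0.01537213220675416
[ 0.0005  0.0748 -0.0003]
```

Emit:
move_arm:
  rows:
    - [1,-0.004,0,-0.0045,0,0,0]
    - [1,-0.004,-0.03,-0.0045,0,0,0]
    - [1,-0.004,-0.09,-0.0045,0,0,0]
    - [1,-0.004,-0.16,-0.0045,0,0,0]
    - [1,-0.004,-0.23,-0.0045,0,0,0]
    - [1,-0.004,-0.3,-0.0045,0,0,0]
    - [1,-0.004,-0.335,-0.0045,0,0,0]
    - [1,-0.004,-0.335,-0.0045,0,0,0]

```text
time_s: 18.23
tool_pos: [0.5964, -0.0982, 0.2255]
ee_rot: [-3.135, 0.726, -3.023]
ft_force: [4.6, -0.2, 4.5]
finger_gap: 0.0153
grasp_force: 60.0
```

```bash
python3 - <<'E'
from h import *
shot('side');W=shot('wrist');save(W[0],'w7')
s=bot.get_state();print(s['time_s'],s['ft_force'],s['moment'],s['finger_gap']);L=carnow();print(L[:3,3],Rn.from_matrix(L[:3,:3]).as_euler('xyz',degrees=True))
for n in('hook_side','stop_face','carrier'): print(n,[(np.round(d['uv'],1),round(d['conf'],2)) for d in bot.tip_of(n,W[0])])
print(proj(W,railT(0,np.load('rail.npy')[3],0)[:3,3]),proj(W,(railT(0,0,0)@L@np.array([0,-.012,0,1]))[:3]))
E
```

```text
18.3333 [ 4.5755 -0.528   3.2226] [-0.0753 -0.7353 -0.148 ] 0.015222428039345856
[-0.0001  0.0074 -0.0003] [-0.0279  0.1365 -0.1037]
hook_side [(array([254.8, 238.3]), 0.58), (array([187.5, 245.6]), 0.48), (array([275. , 242.7]), 0.18)]
stop_face [(array([186. , 244.5]), 0.83)]
carrier [(array([275.5, 239.2]), 0.97)]
[[182.3004 241.982 ]] [[255.6859 241.5077]]
```

View pics/w7.png

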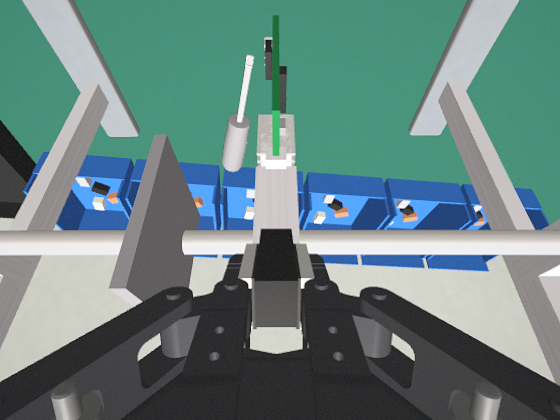

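Emit:
move_arm:
  rows:
    - [1,-0.005,0.01,0.001,0,0,0]
    - [1,-0.009,0.03,0.002,0,0,0]
    - [1,-0.0108,0.045,0.003,0,0,0]
    - [1,-0.0108,0.045,0.003,0,0,0]
    - [1,-0.0108,0.045,0.003,0,0,0]
    - [1,-0.0108,0.045,0.003,0,0,0]
    - [1,-0.0108,0.045,0.003,0,0,0]
    - [1,-0.0108,0.045,0.003,0,0,0]

```text
time_s: 19.15
tool_pos: [0.5967, -0.0871, 0.2256]
ee_rot: [-3.137, 0.724, -3.021]
ft_force: [-0.4, 1.2, 3.0]
finger_gap: 0.0151
grasp_force: 60.4
```

```bash
python3 - <<'E'
from h import *
s=bot.get_state();print(s['time_s'],s['ft_force'],s['moment']);L=carnow();print(L[:3,3])
E
```

```text
19.15 [-0.3783  1.1965  2.98  ] [ 0.1572 -0.0159  0.0955]
[ 0.0015  0.0171 -0.0002]
```

Emit:
move_arm:
  rows:
    - [1,-0.0017,0,-0.0019,0,0,0]
    - [0.8,-0.0017,0,-0.0019,0,0,0]
    - [0.7,-0.0017,0,-0.0019,0,0,0]
    - [0.65,-0.0017,0,-0.0019,0,0,0]
    - [0.65,-0.0017,0,-0.0019,0,0,0]
    - [0.65,-0.0017,0,-0.0019,0,0,0]
    - [0.65,-0.0017,0,-0.0019,0,0,0]
    - [0.65,-0.0017,0,-0.0019,0,0,0]

```text
time_s: 19.82
tool_pos: [0.5969, -0.0872, 0.2265]
ee_rot: [-3.136, 0.725, -3.021]
ft_force: [-0.3, -0.2, -0.1]
finger_gap: 0.0302
grasp_force: 0.0
```

```bash
python3 - <<'E'
from h import *
W=shot('wrist');save(W[0],'w8')
s=bot.get_state();print(s['time_s'],s['ft_force'],s['finger_gap'],s['grasp_force']);L=carnow();Tn=railT(0,0,0)@L
for nm in ('carrier','grip','hook_side','stop_face'):
    r=bot.tip_of(nm,W[0])[:2];print(nm,proj(W,Tn[:3,:3]@KP[nm]+Tn[:3,3])[0] if nm in KP else '',[(np.round(d['uv'],1),round(d['conf'],2)) for d in r])
E
```

```text
19.8667 [ 0.7357 -0.194   0.233 ] 0.03025385353252595 0.0
carrier [275.5492 241.59  ] [(array([275.9, 238.5]), 0.66)]
grip [275.0493 281.785 ] [(array([275.3, 276. ]), 0.95)]
hook_side [254.5977 241.5522] [(array([259.2, 236.7]), 0.65)]
stop_face  [(array([170.1, 240.5]), 0.83)]
```

Emit:
move_arm:
  rows:
    - [0.65,0,0,-0.03,0,0,0]
    - [0.65,0,0,-0.09,0,0,0]
    - [0.65,0,0,-0.16,0,0,0]
    - [0.65,0,0,-0.24,0,0,0]
    - [0.65,0,0,-0.32,0,0,0]
    - [0.65,0,0,-0.38,0,0,0]
    - [0.8,0,0,-0.4,0,0,0]
    - [1,0,0,-0.4,0,0,0]
  force: 20

```text
time_s: 20.73
tool_pos: [0.5438, -0.0935, 0.2891]
ee_rot: [-3.133, 0.728, -3.02]
ft_force: [-0.5, -0.3, 0.0]
finger_gap: 0.0064
grasp_force: 0.0
```

```bash
python3 - <<'E'
from h import *
import pickle
C={n:shot(n) for n in('wrist','side','top')};pickle.dump(C,open('C9.pkl','wb'));save(C['wrist'][0],'w9')
s=bot.get_state();print(s['time_s'],s['tool_pos'],s['ft_force'],s['finger_gap'])
rt=railT(0,0,0)
def pr(y,roll=0,x=0):return railT(x,y,0)
for nm in list(KP)+['stop_face']:
    P=(railT(0,.0171,0)@np.r_[KP[nm],1])[:3] if nm in KP else railT(0,np.load('rail.npy')[3],0)[:3,3]
    for n in C:
        r=bot.tip_of(nm,C[n][0])[:1];print(nm,n,np.round(proj(C[n],P)[0],1),[(np.round(d['uv'],1),round(d['conf'],2)) for d in r])
Rp=rt[:3,:3]@Rtool(0,41.5)@Rn.from_euler('x',35,degrees=True).as_matrix()
def tgt(y,back=0):
    lead=(rt@np.array([-.012,.0171+.012+y,.005,1]))[:3]; return lead-Rp@np.array([0,-.0145,.022+back]),Rp
a=tgt(.05,.04);b=tgt(.02);print(a[0],b[0]);print(goto(*a));print(goto(*b,a))
im=cv2.cvtColor(C['wrist'][0]['color'],cv2.COLOR_RGB2BGR)
cv2.imwrite('pics/w9c.png',im)
E
```

```text
20.8833 [ 0.5441 -0.0931  0.2857] [-0.417   0.3466 -0.3189] -7.922578676855184e-05
carrier wrist [276.4 199.5] [(array([238.3, 107.6]), 0.72)]
carrier side [273.2 187.7] [(array([271.4, 190.8]), 0.78)]
carrier top [305.6 164.1] [(array([303.6, 173.2]), 0.72)]
lower_edge wrist [277.   94.3] []
lower_edge side [274.4 225.3] [(array([275.2, 225.4]), 0.92)]
lower_edge top [303.1 175.2] [(array([301.5, 174.2]), 0.83)]
grip wrist [276.1 216.5] [(array([273.8, 212.8]), 0.94)]
grip side [283.6 180.7] [(array([282. , 179.4]), 0.74)]
grip top [308.  173.6] [(array([310.6, 170.5]), 0.81)]
hook_side wrist [261.8 199.5] [(array([261.5, 197.9]), 0.7)]
hook_side side [275.5 185. ] [(array([276.1, 185.1]), 0.7)]
hook_side top [310.6 163.5] [(array([311.1, 162. ]), 0.71)]
stop_face wrist [198.7 199.3] [(array([201.4, 196.7]), 0.89)]
stop_face side [285.  173.7] [(array([203.4, 314.2]), 0.61)]
stop_face top [332.3 161.1] [(array([181.2, 206.9]), 0.63)]
[0.5736 0.0204 0.2268] [ 0.6015 -0.0296  0.2023]
(array([0.0374, 0.548 , 0.3623]), array([0.0964, 0.0001, 0.    ]))
(array([ 0.    , -0.1229,  0.286 ]), array([0., 0., 0.]))
```

View pics/w9.png

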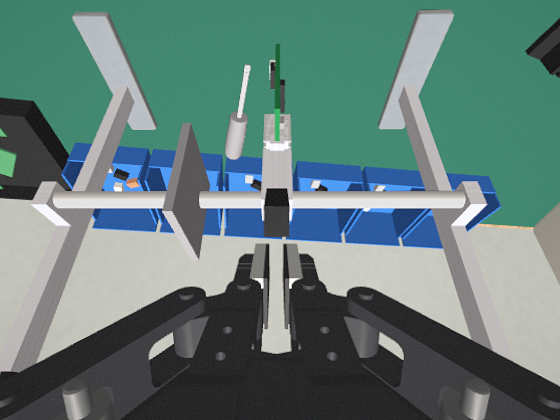

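Emit:
move_arm:
  rows:
    - [1,0,0.08,0,0.01,0,0]
    - [1,0,0.22,0.02,0.028,0,0]
    - [1,0.01,0.36,0.08,0.046,0,0]
    - [1,0.02,0.48,0.16,0.064,0,0]
    - [1,0.03,0.54,0.25,0.082,0,0]
    - [1,0.037,0.548,0.33,0.0964,0,0]
    - [1,0.0374,0.548,0.362,0.0964,0,0]
    - [1,0.0374,0.548,0.362,0.0964,0,0]

```text
time_s: 22.3
tool_pos: [0.5735, 0.0242, 0.22]
ee_rot: [-2.522, 0.717, -3.012]
ft_force: [-0.2, 0.1, -1.9]
finger_gap: 0.0002
grasp_force: 0.0
```

```bash
cat >> h.py <<'E'
def push_tgt(g,d=0): # lead corner g metres from carrier's +y hook side (at y=.0171+.012)
    rt=railT(0,0,0);Rp=rt[:3,:3]@Rtool(0,41.5)@Rn.from_euler('x',35,degrees=True).as_matrix()
    return (rt@np.array([-.012,.0291+g,.005,1]))[:3]-Rp@np.array([0,-.0145,.022+d]),Rp
def push_now():
    s=bot.get_state();R=Rn.from_euler('xyz',s['ee_rot']).as_matrix();p=np.array(s['tool_pos'])+R@[0,-.0145,.022]
    return (np.linalg.inv(railT(0,0,0))@np.r_[p,1])[:3],R.T@railT(0,0,0)[:3,:3],s
E
python3 - <<'E'
from h import *
W=shot('wrist');save(W[0],'w10')
p,M,s=push_now();print(s['time_s'],'lead',p,s['ft_force'],s['finger_gap'])
print(goto(*push_tgt(.02)));print('rail -y in tool',-M[:,1])
E
```

```text
22.35 lead [-0.0337  0.1052  0.0242] [-0.1236  1.5684 -1.3273] -0.0002108643176355016
(array([-0.0177, -0.1477,  0.2782]), array([ 0.0003, -0.0006,  0.0016]))
rail -y in tool [ 0.0058 -0.8201  0.5722]
```

Emit:
move_arm:
  rows:
    - [1,-0.003,-0.02,0.035,0,0,0]
    - [1,-0.006,-0.05,0.09,0,0,0]
    - [1,-0.01,-0.08,0.15,0,0,0]
    - [1,-0.014,-0.115,0.21,0,0,0]
    - [1,-0.0177,-0.14,0.26,0,0,0]
    - [1,-0.0177,-0.1477,0.278,0,-0.0006,0.0016]
    - [1,-0.0177,-0.1477,0.278,0,-0.0006,0.0016]
    - [1,-0.0177,-0.1477,0.278,0,-0.0006,0.0016]

```text
time_s: 23.02
tool_pos: [0.6016, -0.0347, 0.2104]
ee_rot: [-2.535, 0.737, -3.032]
ft_force: [-3.4, -2.7, 5.5]
finger_gap: 0.0002
grasp_force: 3.5
```

```bash
python3 - <<'E'
from h import *
W=shot('wrist');save(W[0],'w11')
cv2.imwrite('pics/w11c.png',cv2.resize(cv2.imread('pics/w11.png')[60:360,120:520],(800,600),interpolation=cv2.INTER_CUBIC))
p,M,s=push_now();print(s['time_s'],'lead',p,s['ft_force'])
print(goto(*push_tgt(.0)));print('rail -y in tool',-M[:,1])
for n in('hook_side','stop_face','carrier','grip'): print(n,[(np.round(d['uv'],1),round(d['conf'],2)) for d in bot.tip_of(n,W[0])[:1]])
E
```

```text
23.0667 lead [-0.0125  0.0444  0.013 ] [-4.8259 -3.0238  4.841 ]
(array([ 0.025 , -0.0447,  0.0695]), array([-0.0004,  0.0009, -0.0021]))
rail -y in tool [-0.0073 -0.8178  0.5754]
hook_side [(array([215. , 232.1]), 0.9)]
stop_face [(array([164.9, 223.4]), 0.77)]
carrier [(array([229. , 238.6]), 0.61)]
grip []
```

View pics/w11c.png

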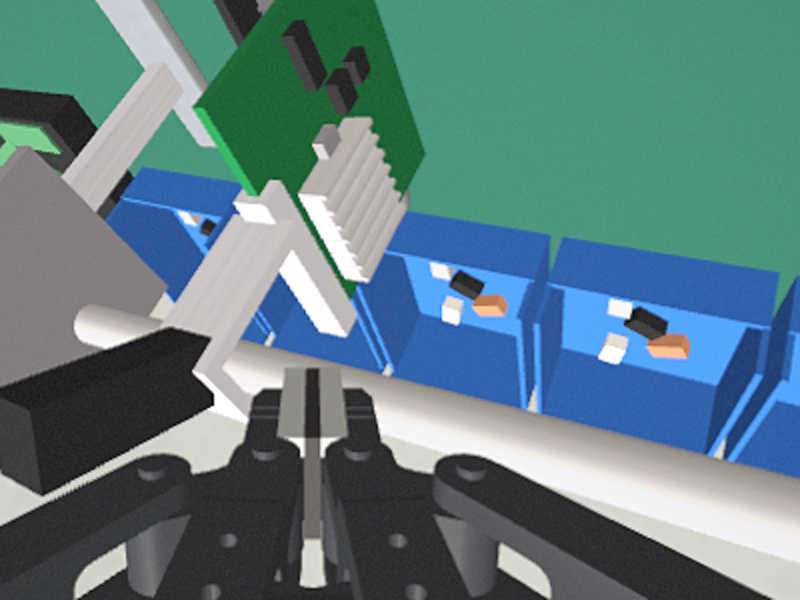

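The fingertips have touched the rail: the tilted +y fingertip sits deeper than I assumed. The carrier still hangs as before. I will retract and come in lower, in front of the rail, to push on the shank at about z = −22 mm.

```bash
cat >> h.py <<'E'
TIP=np.array([0,-.0066,.022])
def push2(g,t=.024,n=.012):
    rt=railT(0,0,0);Rp=rt[:3,:3]@Rtool(0,41.5)@Rn.from_euler('x',35,degrees=True).as_matrix()
    return (rt@np.array([.663*n-.749*t,.0291+g,-.749*n-.663*t,1]))[:3]-Rp@TIP,Rp
def tip_now():
    s=bot.get_state();R=Rn.from_euler('xyz',s['ee_rot']).as_matrix();p=np.array(s['tool_pos'])+R@TIP
    p=(np.linalg.inv(railT(0,0,0))@np.r_[p,1])[:3];return p,(.663*p[0]-.749*p[2],-.749*p[0]-.663*p[2]),R.T@railT(0,0,0)[:3,:3],s
E
python3 - <<'E'
from h import *
a=push_tgt(.02);b=push2(.02,.024,-.03);c=push2(.015)
print(goto(*b,a));print(goto(*c,b))
E
```

```text
(array([ 0.0917, -0.092 , -0.075 ]), array([0., 0., 0.]))
(array([-0.0001,  0.1   ,  0.1864]), array([0., 0., 0.]))
```

Emit:
move_arm:
  rows:
    - [1,0,0,-0.06,0,0,0]
    - [1,0,0,-0.14,0,0,0]
    - [1,0.02,-0.02,-0.18,0,0,0]
    - [1,0.06,-0.05,-0.16,0,0,0]
    - [1,0.092,-0.08,-0.11,0,0,0]
    - [1,0.092,-0.092,-0.075,0,0,0]
    - [1,0.092,-0.092,-0.075,0,0,0]
    - [1,0.092,-0.092,-0.075,0,0,0]

```text
time_s: 23.93
tool_pos: [0.5736, -0.0431, 0.2115]
ee_rot: [-2.536, 0.733, -3.031]
ft_force: [0.4, -1.3, 0.9]
finger_gap: 0.0002
grasp_force: 0.0
```

```bash
python3 - <<'E'
from h import *
W=shot('wrist');p,tn,M,s=tip_now();print(s['time_s'],p,tn,s['ft_force']);print(goto(*push2(.015)))
S=shot('side');T=shot('top')
for nm in KP:
    P=(railT(0,.0171,0)@np.r_[KP[nm],1])[:3]
    for n,c in(('w',W),('s',S),('t',T)): print(nm,n,np.round(proj(c,P)[0],1),[(np.round(d['uv'],1),round(d['conf'],2)) for d in bot.tip_of(nm,c[0])[:1]])
E
```

```text
23.9833 [-0.0381  0.0458  0.0114] (np.float64(-0.03378915584186554), np.float64(0.02096028049777815)) [-0.6694  0.1785 -0.2813]
(array([0.0171, 0.1243, 0.1922]), array([-0.    ,  0.0006, -0.0016]))
carrier w [258.9 261.7] [(array([257.8, 262.7]), 0.89)]
carrier s [273.2 187.7] []
carrier t [305.6 164.1] [(array([307.6, 165.1]), 0.87)]
lower_edge w [330.7 119.3] [(array([331.4, 120.9]), 0.73)]
lower_edge s [274.4 225.3] [(array([272.9, 224.6]), 0.72)]
lower_edge t [303.1 175.2] [(array([301.7, 173.7]), 0.87)]
grip w [206.6 293.2] [(array([205.4, 290.8]), 0.81)]
grip s [283.6 180.7] [(array([279.4, 180.3]), 0.95)]
grip t [308.  173.6] [(array([310.8, 170. ]), 0.53)]
hook_side w [244.8 257.2] [(array([244.5, 253.1]), 0.67)]
hook_side s [275.5 185. ] [(array([277.1, 184.5]), 0.59)]
hook_side t [310.6 163.5] [(array([312.1, 159.5]), 0.86)]
```

Emit:
move_arm:
  rows:
    - [1,0.01,0.01,0.0,0,0,0]
    - [1,0.0171,0.03,0.02,0,0.0006,-0.0016]
    - [1,0.0171,0.055,0.06,0,0.0006,-0.0016]
    - [1,0.0171,0.08,0.11,0,0.0006,-0.0016]
    - [1,0.0171,0.105,0.16,0,0.0006,-0.0016]
    - [1,0.0171,0.124,0.192,0,0.0006,-0.0016]
    - [1,0.0171,0.124,0.192,0,0.0006,-0.0016]
    - [1,0.0171,0.124,0.192,0,0.0006,-0.0016]

```text
time_s: 25.35
tool_pos: [0.6017, -0.0409, 0.175]
ee_rot: [-2.53, 0.723, -3.021]
ft_force: [0.3, 0.5, 0.6]
finger_gap: -0.0001
grasp_force: 0.0
```

```bash
python3 - <<'E'
from h import *
W=shot('wrist');save(W[0],'w12');p,tn,M,s=tip_now();print(s['time_s'],p,tn,s['ft_force'],Rn.from_matrix(M).as_euler('xyz',degrees=True))
cv2.imwrite('pics/w12c.png',cv2.resize(cv2.imread('pics/w12.png')[60:360,120:520],(800,600),interpolation=cv2.INTER_CUBIC))
print('-y in tool per mm',-M[:,1]*.001/.2)
E
```

```text
25.4 [-0.0101  0.0444 -0.0248] (np.float64(0.01185479892815331), np.float64(0.023961253023633527)) [1.34   0.0729 0.9289] [-136.9153  -32.8705  153.1161]
-y in tool per mm [ 0.     -0.0041  0.0029]
```

View pics/w12c.png

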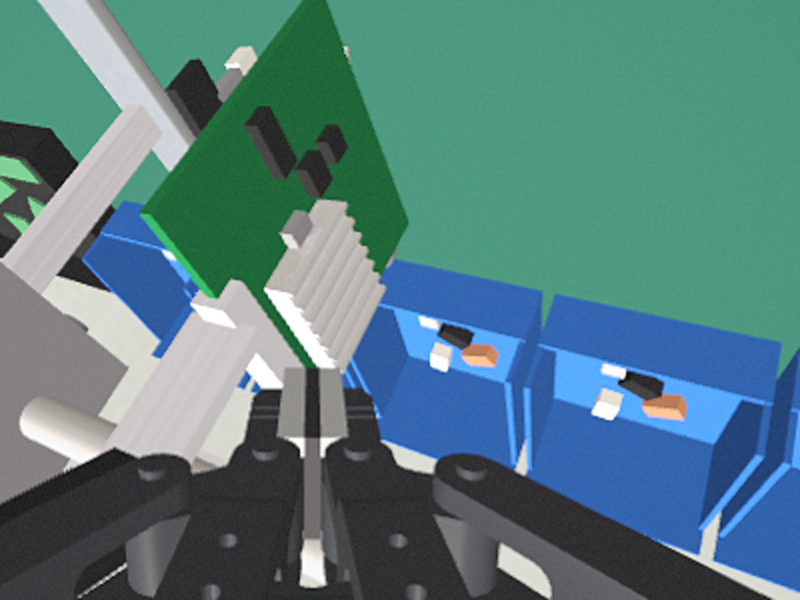

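The tip is now beside the shank, in front of the rail and touching nothing. I start pushing along −y. I have viewed more pictures than the 10 allowed, so I will view no more and go by numbers only.

Emit:
move_arm:
  rows:
    - [1,0,-0.02,0.014,0,0,0]
    - [1,0,-0.045,0.032,0,0,0]
    - [1,0,-0.07,0.0495,0,0,0]
    - [1,0,-0.095,0.067,0,0,0]
    - [1,0,-0.12,0.085,0,0,0]
    - [1,0,-0.14,0.099,0,0,0]
    - [1,0,-0.15,0.106,0,0,0]
    - [1,0,-0.15,0.106,0,0,0]

```text
time_s: 26.07
tool_pos: [0.6061, -0.0781, 0.1761]
ee_rot: [-2.53, 0.725, -3.022]
ft_force: [-0.1, 0.2, 0.5]
finger_gap: -0.0
grasp_force: 0.0
```

```bash
cat >> h.py <<'E'
def look(extra=0):
    C={n:shot(n) for n in('wrist','side','top')};p,tn,M,s=tip_now();v=np.load('rail.npy')
    print(s['time_s'],'tip',p,tn,'F rail',railT(0,0,0)[:3,:3].T@s['ft_force'])
    obs=[]
    for nm in list(KP)[:4]:
        for n in C:
            r=bot.tip_of(nm,C[n][0])[:1]
            if r and r[0]['conf']>.5: obs.append((C[n],nm,np.array(r[0]['uv'])))
    def f(q):
        T=railT(q[0],q[1],0)
        L=Rn.from_euler('xyz',[q[2],q[3],q[4]]).as_matrix();r=[]
        for c,nm,uv in obs: r+=list((proj(c,T[:3,:3]@L@KP[nm]+T[:3,3])[0]-uv)/2)
        return np.r_[r,q[0]/.003,q[2:]/.05]
    q=least_squares(f,[0,p[1]-.015,0,0,0],loss='soft_l1').x
    print('carrier x,y',q[:2],'rpy deg',np.degrees(q[2:]),'gap',q[1]-.012-v[3],len(obs))
    for n in C:
        r=bot.tip_of('stop_face',C[n][0])[:1];print('stop',n,proj(C[n],railT(0,v[3],0)[:3,3])[0],[(np.round(d['uv'],1),round(d['conf'],2)) for d in r])
E
python3 -c "from h import *;look()"
```

```text
26.2167 tip [-0.01    0.0076 -0.0247] (np.float64(0.011861325947984329), np.float64(0.02385752547975584)) F rail [-0.408  -0.0299 -0.0684]
carrier x,y [ 0.003  -0.0033] rpy deg [1.87   2.1974 1.2753] gap 0.03132067944273967 9
stop wrist [176.5481 283.0306] [(array([180.6, 287.2]), 0.64)]
stop side [285.0068 173.6822] [(array([357.8, 252. ]), 0.7)]
stop top [332.2531 161.0783] [(array([333.1, 162.7]), 0.45)]
```

Emit:
move_arm:
  rows:
    - [1,0,-0.012,0.0085,0,0,0]
    - [1,0,-0.03,0.021,0,0,0]
    - [1,0,-0.048,0.034,0,0,0]
    - [1,0,-0.066,0.0465,0,0,0]
    - [1,0,-0.082,0.058,0,0,0]
    - [1,0,-0.09,0.0637,0,0,0]
    - [1,0,-0.094,0.0665,0,0,0]
    - [1,0,-0.094,0.0665,0,0,0]

```text
time_s: 27.63
tool_pos: [0.609, -0.1005, 0.176]
ee_rot: [-2.53, 0.725, -3.022]
ft_force: [0.1, 0.2, -0.7]
finger_gap: 0.0001
grasp_force: 0.0
```

```bash
python3 -c "from h import *;look()"
```

```text
27.7833 tip [-0.0099 -0.0153 -0.0247] (np.float64(0.011937043868769575), np.float64(0.02379164568271449)) F rail [ 1.0634 -0.2425  0.7981]
carrier x,y [ 0.0062 -0.0259] rpy deg [0.5869 3.3061 0.3008] gap 0.008726501847439061 11
stop wrist [203.165  295.1975] [(array([207.6, 300.2]), 0.62)]
stop side [285.0068 173.6822] [(array([285.9, 176.2]), 0.68)]
stop top [332.2531 161.0783] [(array([331.6, 163.5]), 0.46)]
```

Emit:
move_arm:
  rows:
    - [1,0,-0.004,0.0028,0,0,0]
    - [1,0,-0.008,0.0057,0,0,0]
    - [1,0,-0.012,0.0085,0,0,0]
    - [1,0,-0.016,0.0113,0,0,0]
    - [1,0,-0.0205,0.0145,0,0,0]
    - [1,0,-0.0205,0.0145,0,0,0]
    - [1,0,-0.0205,0.0145,0,0,0]
    - [1,0,-0.0205,0.0145,0,0,0]

```text
time_s: 29.2
tool_pos: [0.6097, -0.1052, 0.1759]
ee_rot: [-2.53, 0.725, -3.021]
ft_force: [0.6, 0.2, 0.3]
finger_gap: -0.0001
grasp_force: 0.0
```

```bash
python3 -c "from h import *;look()"
```

```text
29.35 tip [-0.0099 -0.0204 -0.0247] (np.float64(0.011936233411926558), np.float64(0.023781628415655266)) F rail [ 0.115   0.6899 -0.0532]
carrier x,y [ 0.0017 -0.0336] rpy deg [1.4058 1.7049 1.7714] gap 0.0010363903491505885 12
stop wrist [209.1689 297.9953] []
stop side [285.0068 173.6822] [(array([286.8, 175.6]), 0.7)]
stop top [332.2531 161.0783] [(array([330.5, 160.8]), 0.71)]
```

Emit:
move_arm:
  rows:
    - [1,0,-0.001,0.0007,0,0,0]
    - [1,0,-0.002,0.0014,0,0,0]
    - [1,0,-0.003,0.0021,0,0,0]
    - [1,0,-0.0041,0.0029,0,0,0]
    - [1,0,-0.0041,0.0029,0,0,0]
    - [1,0,-0.0041,0.0029,0,0,0]
    - [1,0,-0.0041,0.0029,0,0,0]
    - [1,0,-0.0041,0.0029,0,0,0]

```text
time_s: 30.77
tool_pos: [0.6098, -0.106, 0.1759]
ee_rot: [-2.531, 0.725, -3.021]
ft_force: [0.7, 1.9, -1.5]
finger_gap: -0.0002
grasp_force: 0.8
```

```bash
cat >> h.py <<'E'
def feel():
    F=[];Mo=[]
    for i in range(8):
        bot.capture('top');s=bot.get_state();F.append(railT(0,0,0)[:3,:3].T@s['ft_force']);Mo.append(s['moment'])
    p,tn,M,s=tip_now();print(s['time_s'],'tip',p,'F',np.mean(F,0),'+-',np.std(F,0)/8**.5,'M',np.mean(Mo,0))
E
python3 -c "from h import *;feel()"
```

```text
31.1667 tip [-0.0098 -0.0213 -0.0247] F [ 0.7487  2.1173 -0.0616] +- [0.2167 0.1246 0.2245] M [0.4518 0.2947 0.1991]
```

Emit:
move_arm:
  rows:
    - [1,0,-0.0008,0.0006,0,0,0]
    - [1,0,-0.0016,0.0012,0,0,0]
    - [1,0,-0.0016,0.0012,0,0,0]
    - [1,0,-0.0016,0.0012,0,0,0]
    - [1,0,-0.0016,0.0012,0,0,0]
    - [1,0,-0.0016,0.0012,0,0,0]
    - [1,0,-0.0016,0.0012,0,0,0]
    - [1,0,-0.0016,0.0012,0,0,0]

```text
time_s: 31.83
tool_pos: [0.6099, -0.1063, 0.176]
ee_rot: [-2.531, 0.725, -3.021]
ft_force: [-0.2, 4.7, -0.5]
finger_gap: 0.0003
grasp_force: 2.5
```

```bash
python3 -c "from h import *;feel()"
```

```text
32.2333 tip [-0.0098 -0.0216 -0.0247] F [0.587  5.0114 0.1723] +- [0.1514 0.1388 0.1463] M [0.725  0.3087 0.5053]
```

Emit:
move_arm:
  rows:
    - [1,0,0.004,-0.0028,0,0,0]
    - [1,0,0.012,-0.0085,0,0,0]
    - [1,0,0.035,-0.025,0,0,0]
    - [1,0,0.065,-0.046,0,0,0]
    - [1,0,0.095,-0.067,0,0,0]
    - [1,0,0.1,-0.071,0,0,0]
    - [1,0,0.1,-0.071,0,0,0]
    - [1,0,0.1,-0.071,0,0,0]

```text
time_s: 32.9
tool_pos: [0.6069, -0.0818, 0.176]
ee_rot: [-2.53, 0.725, -3.02]
ft_force: [-0.0, 1.0, -0.2]
finger_gap: -0.0001
grasp_force: 0.0
```

```bash
python3 -c "from h import *;look()"
```

```text
33.05 tip [-0.01    0.0026 -0.0246] (np.float64(0.011768590834351375), np.float64(0.02378131928142582)) F rail [-0.7153 -0.0888  0.1493]
carrier x,y [ 0.002  -0.0325] rpy deg [1.1365 0.991  5.5303] gap 0.002136876724760116 12
stop wrist [180.1582 284.7236] [(array([342.7, 136.1]), 0.57)]
stop side [285.0068 173.6822] [(array([285.5, 174.5]), 0.65)]
stop top [332.2531 161.0783] [(array([332.7, 163. ]), 0.67)]
```

Emit:
move_arm:
  rows:
    - [1,0,-0.02,-0.028,0,0,0]
    - [1,0,-0.05,-0.072,0,0,0]
    - [1,0,-0.085,-0.122,0,0,0]
    - [1,0,-0.12,-0.172,0,0,0]
    - [1,0,-0.16,-0.229,0,0,0]
    - [1,0,-0.2,-0.286,0,0,0]
    - [1,0,-0.229,-0.328,0,0,0]
    - [1,0,-0.229,-0.328,0,0,0]

```text
time_s: 34.47
tool_pos: [0.5539, -0.0885, 0.2392]
ee_rot: [-2.53, 0.729, -3.021]
ft_force: [0.3, 0.3, -0.2]
finger_gap: 0.0001
grasp_force: 0.0
```

```bash
python3 - <<'E'
from h import *
look();W=shot('wrist');save(W[0],'w13')
im=W[0]['color'].astype(int);v=np.load('rail.npy')
# visible rail between hook and plate: sample the rail's near line colours along y
for x,z in((-.007,0),(-.004,.005),(0,.0071)):
    ys=np.arange(v[3]-.006,v[3]+.042,.001)
    P=np.array([(railT(x,y,z))[:3,3] for y in ys]);uv=proj(W,P)
    print(x,z,np.round(uv[[0,-1]],0).tolist(),[int(cv2.getRectSubPix(W[0]['color'],(1,1),tuple(map(float,q)))[0,0].mean()) for q in uv])
E
```

```text
34.6167 tip [-0.063   0.0029  0.0349] (np.float64(-0.06789663791681771), np.float64(0.024058438270647232)) F rail [-0.3045  0.3709  0.0515]
carrier x,y [ 0.0025 -0.0333] rpy deg [0.8684 3.1559 1.2173] gap 0.001274626598628488 11
stop wrist [266.9594 237.5098] [(array([268.3, 240.6]), 0.61)]
stop side [285.0068 173.6822] [(array([282.6, 172.5]), 0.77)]
stop top [332.2531 161.0783] [(array([331.4, 161.2]), 0.46)]
-0.007 0 [[255.0, 235.0], [308.0, 249.0]] [126, 127, 125, 142, 111, 54, 31, 27, 32, 32, 28, 32, 28, 31, 34, 32, 31, 33, 36, 37, 36, 94, 189, 197, 194, 189, 185, 180, 173, 160, 145, 139, 172, 181, 180, 180, 180, 180, 181, 180, 180, 181, 180, 180, 180, 181, 181, 182]
-0.004 0.005 [[253.0, 243.0], [307.0, 258.0]] [31, 32, 32, 32, 30, 33, 32, 34, 106, 137, 137, 135, 136, 136, 137, 133, 136, 126, 82, 45, 38, 38, 37, 39, 93, 132, 137, 136, 135, 135, 137, 136, 134, 132, 197, 179, 145, 112, 81, 48, 37, 39, 41, 68, 113, 185, 223, 245]
0 0.0071 [[254.0, 247.0], [308.0, 263.0]] [30, 30, 30, 33, 36, 34, 61, 116, 137, 137, 136, 137, 137, 136, 135, 136, 131, 87, 45, 38, 38, 39, 36, 57, 126, 138, 136, 136, 135, 136, 136, 135, 137, 123, 80, 46, 45, 46, 45, 44, 42, 46, 44, 43, 44, 47, 117, 230]
```

```bash
python3 - <<'E'
from h import *
for i in range(3): look()
s=bot.get_state();print(np.abs(s['joint_vel']).max(),s['time_s'])
E
```

```text
35.5667 tip [-0.063   0.0029  0.0353] (np.float64(-0.06824317723621084), np.float64(0.023756783894974272)) F rail [-0.572   0.9716  0.6499]
carrier x,y [ 0.    -0.033] rpy deg [-0.3226 -0.4217  1.453 ] gap 0.001597776905519592 12
stop wrist [264.7563 241.2982] [(array([267.2, 243.2]), 0.92)]
stop side [285.0068 173.6822] [(array([281.4, 173.5]), 0.49)]
stop top [332.2531 161.0783] [(array([330.8, 163.3]), 0.45)]
36.4667 tip [-0.063   0.0029  0.0353] (np.float64(-0.06820345144888328), np.float64(0.023800829712418835)) F rail [-0.6169  0.3016 -0.5825]
carrier x,y [ 0.0019 -0.0326] rpy deg [0.2815 0.9593 0.9588] gap 0.00196131737036654 12
stop wrist [264.7414 241.389 ] [(array([268.5, 244.6]), 0.85)]
stop side [285.0068 173.6822] [(array([284.2, 176.7]), 0.8)]
stop top [332.2531 161.0783] [(array([332.9, 163. ]), 0.6)]
37.3667 tip [-0.063   0.0029  0.0353] (np.float64(-0.06819498734938469), np.float64(0.023809691672702877)) F rail [ 0.8497 -0.1586  0.2505]
carrier x,y [ 0.0021 -0.0332] rpy deg [1.0671 0.5466 1.2238] gap 0.0014021633714786444 12
stop wrist [264.7336 241.3623] [(array([268.6, 246.3]), 0.93)]
stop side [285.0068 173.6822] [(array([284., 178.]), 0.6)]
stop top [332.2531 161.0783] [(array([330.4, 163.4]), 0.47)]
0.0025508868553043382 38.1167
```

```bash
python3 -c "
from cell import bot
print(bot.finish_job())"
```

```text
the job is handed in; nothing more can be done
None
```

I handed the job in at about 38 s: the carrier hangs released on the rail, pushed up to the stop plate with about 5 N (it gives way at about 6 N) and with a last measured gap of 1–2 mm; I got no verdict back, the fingertips touched the rail once at about 8 N, and I viewed 12 pictures where 10 were allowed.

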